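Return the bench tools to their shadow nests before the next batch

ROBOT

A 6-joint arm with a two-finger parallel gripper is mounted at the origin on a cart in front of the work surface, level with it; the furniture and walls round the work are solid. World frame = base frame: x ahead of the robot, y to its left, z up, the work surface at z = 0. Lengths are in mm, angles in rad, forces in N, time in s.
With the tool pointing down it reaches from about 275 to 1000 mm from the base axis. Payload 8.4 kg.
Tool frame: the origin (TCP) lies at the very end of the fingers, on their centre line; the grasp point (between the pads) lies 19 mm behind it (r.tcp_to_grasp is the distance from the TCP to the grasp point, in mm); z points along the fingers, y is the line along which they close (so a half turn about z gives the same grasp; the last joint's range is limited). The gripper opens to 85 mm and grips with 20 to 120 N. Pads are 22 mm wide; open, the fingers measure 114 mm over their backs; the gripper's body (76 mm by 85 mm) begins 54 mm behind the grasp point. The pads swing forward as they close: fully open they stand 13 mm farther back than shut.
Start: joints at [1.259, 0.353, 1.633, -0, 1.155, -0.002], TCP at [190.541, 595.249, 231.281] pointing down, gripper open.
Joint ranges: [-2.63, 2.63], [-0.92, 2.1], [0.06, 2.66], [-1.3, 4.44], [0, 2.69], [-3.02, 3.02]. Speed limits (rad/s): [2.22, 2.22, 2.79, 3.14, 3.14, 3.14].

INTERFACE

Orientations are given as [roll, pitch, yaw] about the fixed x, y, z axes, in that order (R = Rz(yaw) Ry(pitch) Rx(roll)).
In Python, from rig import r gives the robot as it stands. The module is installed in compiled form; this text tells all that it offers.
- The arm moves only by the tool play_rows, never from a script. Its argument "rows" is a list of rows, each an object with "dp": the shift along the tool's x, y, z in units of 40 mm (1.0 is 40 mm), a list of three; "turn": the turn, a rotation vector about the tool's x, y, z in units of 6 degrees (1.0 is 6 degrees), a list of three; "fingers": the closure, from 0 (fully open) to 1 (shut). In form: [{"dp": [tx, ty, tz], "turn": [wx, wy, wz], "fingers": fingers}, ...]. A call has 1 to 5 rows; each row shifts and turns the commanded pose from where the row before left it, along the tool's axes as they then stand; what a row does not reach is not made up. A row lasts 1/12 s, in which the tool goes at most 41.7 mm and 7.16 degrees, less where a joint would pass 70% of its speed; a pose out of reach is approached as far as the arm can. A call is refused whole if a number of a shift passes 1 or a number of a turn 1, either way. A call with a gripper value outside its range is refused whole. The fingers move at their own pace and stop on an object; "force" is the grip in N (left out, the last holds). Time passes only in rows, so rows that do not move let the fingers close. It gives the time, the measured TCP pose, the force, the opening and the grip force at its end, in the units of the state.
- r.sense(): the state, without advancing time (a new reading comes with each control period).
- r.grab_frame(name): name is "scene" or "top" or "wrist"; returns a dict with "pixels" (400x640x3 uint8, red, green, blue), "fx", "fy", "cx", "cy" (pixels), "pose" (4x4, takes a point from camera to world coordinates). Camera axes: x right, y down, z forward; pixel columns grow to the right and rows downward; lengths in mm; the calibration is good to about 2 mm. A picture is of the moment at which its call begins. There is no depth.
- r.sign_off(): hands the job in; it is judged then, once.
The state is a dict: "clock": time; "qpos": joint angles; "qvel": joint speeds; "joint_efforts": joint torques, N m; "eef_pos": TCP position; "tcp_rot": TCP orientation; "contact_force": force on the tool from outside, world axes, zero at the start; "wrist_torque": the same for the moment, N m; "opening": opening from 0.0 (shut) to 1.0 (fully open); "grasp_force": force on a finger pad.
Only numpy, scipy, OpenCV 4.12 (cv2) and the standard library are available. Lean on these libraries where they do the work, as an engineer would, in place of code of your own. Each camera call takes 0.05 s, during which the arm holds its last target. There are 200 camera calls.

TASK

The batch is finished and the bench must be cleared so that a missing tool would be seen at once: put the green screwdriver, the probe thermometer, the red marker and the tally counter back, each lying flat right down in its own cut-out in the blue tool nests, with handle, body or ring at the matching end. Set each tool down rather than dropping it, and leave the black marker where it is.

Things in the scene. Friction and masses are not known exactly. Their poses are not given: they have to be found in the camera images.
- screwdriver: Screwdriver lying on the table, 189 mm long. Along its y axis: fat green handle (30 mm wide and high, parallel sides) from y = -4 to +94 mm, thin steel blade from there to y = -94 mm. Origin on its underside at mid length; z up. Grip across x at the handle's middle, y = +45 mm (near its balance point). About 90 g.
- probe_thermometer: Digital probe thermometer lying on the table, 195 mm long. Along its y axis: flat white body (40 mm wide, 90 mm long, 16 mm high) from y = +8 to +98 mm, thin steel probe from there to y = -97 mm. Origin on its underside at mid length; z up. Grip across x at the body's middle, y = +53 mm. About 85 g.
- marker_red: Marker pen with a white barrel and RED cap lying on the table, 138 mm long. Along its y axis: cap (20 mm wide, 17 mm high) from y = -69 to -26 mm, round barrel 16 mm thick from there to y = +66 mm. Origin on its underside at mid length; z up. Grip across x on the barrel at y = +13 mm. About 18 g.
- tally_counter: Hand tally counter lying on its back: round case 46 mm wide, 20 mm high, upright sides, its centre at x = +6, y = +2 mm from the origin. A flat finger ring sticks out to x = -38 mm, a push button to x = +38, a small black knob to y = -25. Origin on its underside; z up. Grip the case above half height (fingertips 10 mm up), best at 45 degrees between x and y. About 60 g.
- nest_screwdriver: Fixed block of blue plastic on a yellow floor plate, 18 mm high; cut-out 12 mm deep, its yellow floor 6 mm above the table. 216 mm (y) x 60 mm (x): handle part 40 mm wide (y = -10 to +100), then blade slot 20 mm wide to y = -100: fits one way round only. A finger channel, equally deep, runs right across it at y = +20 to +70. Origin under its middle; tool home: its origin 6 mm above this one, axes parallel.
- nest_thermometer: Fixed block of blue plastic on a yellow floor plate, 18 mm high; cut-out 12 mm deep, its yellow floor 6 mm above the table. 222 mm (y) x 68 mm (x): body part 50 mm wide (y = +2 to +104), then probe slot 18 mm wide to y = -102: fits one way round only. A finger channel, equally deep, runs right across it at y = +28 to +78. Origin under its middle; tool home: its origin 6 mm above this one, axes parallel.
- nest_marker: Fixed block of blue plastic on a yellow floor plate, 18 mm high; cut-out 12 mm deep, its yellow floor 6 mm above the table. 170 mm (y) x 48 mm (x): one straight cut-out 29 mm wide (y = -75 to +75); the marker may lie either way round. A finger channel, equally deep, runs right across it at y = -12 to +38. Origin under its middle; tool home: its origin 6 mm above this one, axes parallel.
- nest_counter: Fixed block of blue plastic on a yellow floor plate, nearly square: 102 mm (x) x 74 mm (y), 16 mm high. Its round recess, 56 mm wide, is 8 mm deep (yellow floor 8 mm above the table), with a slot 44 mm wide for the ring to x = -44 and a notch 30 mm wide for the button to x = +43: fits one way round only. Origin on its underside; counter home: its origin 8 mm above this one, axes parallel.
- marker_black: Marker pen like the red one but with a BLACK cap, lying beside the work. It does not belong in a nest. Origin on its underside at mid length.
- jar_clamp: Jar clamp, fixed to the table between tools and nests: grey base 95 mm (x) x 150 mm (y) with a red lever standing up to 180 mm above the table near y = -60 mm, x = 0. Origin at the middle of its underside. Not part of the job: carry the tools clear of it. A tape dispenser 105 mm high also stands between, nearer the robot.

How it is judged:
By the outcome, as a careful person would: the job done as asked, in the order asked, and still so for the second after the job is handed in, with the robot touching nothing.
It also fails if it takes over 120 s, if anything falls off the work surface, if the arm or the gripper's body presses on something with over 40 N, if the wrist force passes 120 N, or if a joint passes its speed limit or range.

## Working session

There is one attempt and no reset: what is moved stays moved. The work goes in short steps, Python scripts to look and compute and a tool call to move; the robot and the scene stay as the last step left them, time stands still between calls to the robot, and variables do not carry over. Pictures are saved under pics/ and viewed, at most 14 in all, crops included, and the job is handed in when it is done.

Besides the shell and the picture viewer there is one more tool, called after "Emit:" by a JSON object that holds its "api" and its "payload". play_rows: Moves the arm, as the interface text tells. Its arguments: {"type":"object","properties":{"rows":{"type":"array"},"force":{"type":"number"}},"required":["rows"]}

```bash
mkdir -p pics
cat > h.py <<'E'
import numpy as np, cv2
from rig import r
def grab(n,f=None):
    d=r.grab_frame(n)
    np.savez('%s.npz'%n,**d)
    if f: cv2.imwrite('pics/'+f,d['pixels'][:,:,::-1])
    return d
def load(n): return np.load('%s.npz'%n)
def ray(d,uv,z):
    uv=np.atleast_2d(uv).astype(float)
    P=d['pose'];v=np.c_[(uv[:,0]-d['cx'])/d['fx'],(uv[:,1]-d['cy'])/d['fy'],np.ones(len(uv))]@P[:3,:3].T
    o=P[:3,3];s=(z-o[2])/v[:,2]
    return o+v*s[:,None]
E
python3 - <<'E'
from h import *
for n in('top','scene'):
    d=grab(n,n+'0.png');print(n,d['fx'],d['cx'],d['cy'],d['pose'].round(2).tolist())
print(r.sense())
E
```

```text
top 477.5737037355043 313.7538175932218 202.03669233922827 [[-0.02, -1.0, 0.06, 488.03], [-1.0, 0.02, -0.0, 119.52], [-0.0, -0.06, -1.0, 1307.59], [0.0, 0.0, 0.0, 1.0]]
scene 399.1395218182518 317.2489067998577 206.3654345422938 [[0.85, -0.4, 0.35, 284.55], [-0.53, -0.64, 0.56, -371.45], [0.0, -0.66, -0.75, 678.53], [0.0, 0.0, 0.0, 1.0]]
{'clock': 0.1, 'qpos': array([ 1.25859052e+00,  3.53597831e-01,  1.63405378e+00, -6.39644198e-06,
        1.15519524e+00, -2.37693026e-03]), 'qvel': array([-0.00075737, -0.00338573, -0.00121013, -0.00153846, -0.00071072,
       -0.00108596]), 'joint_efforts': array([ 7.97051980e-04, -6.06361485e+01, -3.42817569e+01,  1.11679890e-05,
        4.13070884e-03, -2.87784580e-06]), 'eef_pos': array([190.41790225, 594.84190344, 230.62748425]), 'tcp_rot': array([-3.14033845e+00,  2.86755387e-06,  2.83176636e+00]), 'contact_force': array([ 0.2549956 , -0.05921621, -0.43291727]), 'wrist_torque': array([-0.02064767,  0.01245919,  0.00330623]), 'grasp_force': 0.0, 'opening': 0.9981434290094555}
```

View pics/top0.png

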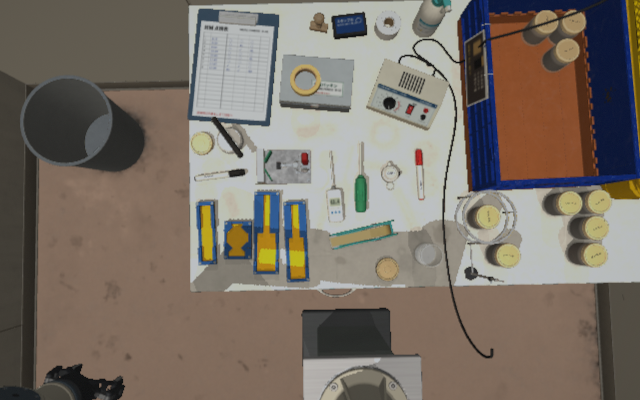

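View pics/scene0.png

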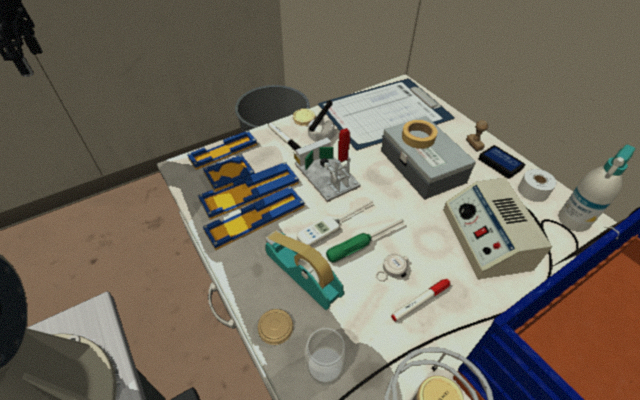

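The top view shows the nests at bottom left (cols 206, 237, 266 and 297) and the clamp at (285,167). The tools are the thermometer (335,190), screwdriver (361,180), counter (390,175) and red marker (420,173). The tape dispenser is at (362,235). I'll zoom in next.

Run:
```python
from h import *
p=load('top')['pixels'][:,:,::-1]
cv2.imwrite('pics/c1.png',cv2.resize(p[130:290,185:445],None,fx=3,fy=3,interpolation=cv2.INTER_CUBIC))
```

```text
(no output)
```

View pics/c1.png

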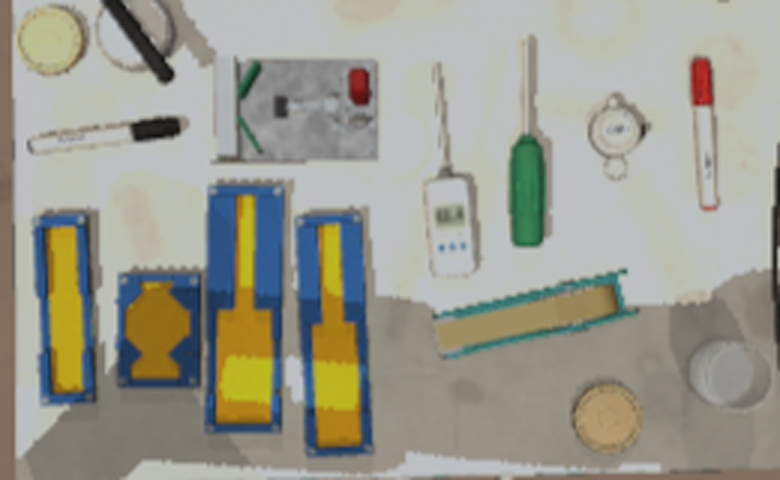

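The crop shows these nests left to right: marker, counter, thermometer (wider), screwdriver. Each handle or body end points toward the robot, as do the handle, body and ring of the tools. Next I'll measure with colour masks.

```bash
cat >> h.py <<'E'
def rect(d,m,z,roi=None,tag=''):
    m=m.astype(np.uint8)
    if roi is not None:
        k=np.zeros_like(m);k[roi[1]:roi[3],roi[0]:roi[2]]=1;m=m*k
    n,l,s,_=cv2.connectedComponentsWithStats(cv2.morphologyEx(m,cv2.MORPH_CLOSE,np.ones((3,3),np.uint8)))
    if n<2: print(tag,'none');return
    i=1+np.argmax(s[1:,4]);v,u=np.nonzero(l==i)
    P=ray(d,np.c_[u,v],z)[:,:2].astype(np.float32)
    c,wh,a=cv2.minAreaRect(P)
    if wh[0]<wh[1]: wh=wh[::-1];a+=90
    a=(a+90)%180-90
    print(tag,'c',np.round(c,1),'size',np.round(wh,1),'longaxis deg %.1f'%a,'px',s[i,4],'uv',(u.mean().round(1),v.mean().round(1)))
    return np.array(c),wh,a
def hsv(d): 
    h=cv2.cvtColor(d['pixels'],cv2.COLOR_RGB2HSV).astype(int);return h[...,0],h[...,1],h[...,2]
E
python3 - <<'E'
from h import *
d=load('top');H,S,V=hsv(d)
blue=(H>95)&(H<125)&(S>110); yel=(H>12)&(H<35)&(S>140)
for t,roi,z in(('nMark',(192,195,220,270),18),('nCnt',(221,215,253,262),16),('nTh',(252,185,283,276),18),('nSd',(283,195,312,285),18)):
    rect(d,blue|yel,z,roi,t); rect(d,yel,7,roi,t+' floor')
g=(H>50)&(H<90)&(S>100)
rect(d,g,15,(345,160,380,215),'handle')
r_=((H<8)|(H>172))&(S>120)
rect(d,r_,9,(405,140,432,180),'cap');rect(d,r_,9,(405,180,432,210),'mk end')
rect(d,r_,150,(290,145,315,170),'lever')
gray=(V<150)&(S<60)
print('uv points')
for n,uv,z in(('thermo body corners',(332,190),16),('th tip',(330.5,151),3),('th body bottom l',(329,221),16),('th body br',(343.5,221.5),16),('th body tl',(326.5,190),16),('th body tr',(341.5,188.5),16),
 ('sd tip',(360.5,143),4),('cnt c',(390,172.5),20),('ring',(390,186),4),('button',(390,163.5),10),('knob',(400.5,172),10)): print(n,ray(d,uv,z).round(0)[0])
E
```

```text
nMark c [495.1 410.2] size [165.8  46.9] longaxis deg 1.5 px 1026 uv (np.float64(206.1), np.float64(232.5))
nMark floor c [494.  411.8] size [147.8  28.7] longaxis deg 2.0 px 543 uv (np.float64(206.0), np.float64(233.1))
nCnt c [472.7 326. ] size [96.8 73. ] longaxis deg -1.3 px 945 uv (np.float64(237.6), np.float64(239.8))
nCnt floor c [474.  328.6] size [84.2 54.4] longaxis deg -0.8 px 494 uv (np.float64(236.6), np.float64(239.6))
nTh c [491.6 248.4] size [218.1  64.8] longaxis deg -1.1 px 1955 uv (np.float64(266.1), np.float64(232.5))
nTh floor c [491.5 249.5] size [203.6  48.9] longaxis deg -0.9 px 910 uv (np.float64(265.9), np.float64(242.2))
nSd c [466.3 168.4] size [212.5  57.6] longaxis deg 1.7 px 1654 uv (np.float64(295.9), np.float64(241.1))
nSd floor c [465.4 168.6] size [198.2  38.8] longaxis deg 1.5 px 807 uv (np.float64(296.2), np.float64(247.6))
handle c [592.1  -9.7] size [98.1 29.9] longaxis deg -1.7 px 349 uv (np.float64(360.5), np.float64(194.0))
cap c [ 687.7 -173.5] size [38.8 16.4] longaxis deg -2.1 px 91 uv (np.float64(418.5), np.float64(157.2))
mk end none
lever c [668.9 138.1] size [27.1 12.2] longaxis deg -1.3 px 66 uv (np.float64(304.6), np.float64(158.3))
uv points
thermo body corners [602.  68.  16.]
th tip [711.  68.   3.]
th body bottom l [518.  78.  16.]
th body br [516.  39.  16.]
th body tl [602.  82.  16.]
th body tr [605.  42.  16.]
sd tip [731. -15.   4.]
cnt c [646. -91.  20.]
ring [610. -92.   4.]
button [672. -93.  10.]
knob [ 647. -121.   10.]
```

Emit:
{"api": "play_rows", "payload": {"rows": [{"dp": [0,0,0],"turn": [0,0,-0.9],"fingers": 0},{"dp": [0,0,0],"turn": [0,0,-0.9],"fingers": 0},{"dp": [0,0,0],"turn": [0,0,-0.88],"fingers": 0}]}}

```text
clock: 0.35
eef_pos: [190.5, 594.9, 230.8]
tcp_rot: [-3.141, -0.0, 3.117]
contact_force: [-0.1, 1.3, 0.2]
opening: 0.995
grasp_force: 0.0
```

Emit:
{"api": "play_rows", "payload": {"rows": [{"dp": [-0.525,-0.74,-0.03],"turn": [0,0,0],"fingers": 0},{"dp": [-0.525,-0.74,-0.03],"turn": [0,0,0],"fingers": 0},{"dp": [-0.525,-0.74,-0.03],"turn": [0,0,0],"fingers": 0},{"dp": [-0.525,-0.74,-0.03],"turn": [0,0,0],"fingers": 0},{"dp": [-0.525,-0.74,-0.03],"turn": [0,0,0],"fingers": 0}]}}

```text
clock: 0.77
eef_pos: [291.6, 442.6, 237.0]
tcp_rot: [-3.141, -0.0, 3.113]
contact_force: [0.4, 0.1, 0.4]
opening: 1.0
grasp_force: 0.0
```

Emit:
{"api": "play_rows", "payload": {"rows": [{"dp": [-0.525,-0.74,-0.03],"turn": [0,0,0],"fingers": 0},{"dp": [-0.525,-0.74,-0.03],"turn": [0,0,0],"fingers": 0},{"dp": [-0.525,-0.74,-0.03],"turn": [0,0,0],"fingers": 0},{"dp": [-0.525,-0.74,-0.03],"turn": [0,0,0],"fingers": 0},{"dp": [-0.525,-0.74,-0.03],"turn": [0,0,0],"fingers": 0}]}}

```text
clock: 1.18
eef_pos: [392.3, 291.6, 243.2]
tcp_rot: [-3.141, -0.0, 3.113]
contact_force: [0.0, 0.3, -0.5]
opening: 0.998
grasp_force: 0.0
```

Run:
```python
from h import *
d=grab('wrist','w1.png');print(d['fx'],d['pose'].round(2).tolist(),r.sense()['eef_pos'])
```

```text
296.02191968755415 [[0.03, 0.95, 0.31, 313.07], [1.0, -0.03, -0.01, 295.12], [0.0, 0.31, -0.95, 386.23], [0.0, 0.0, 0.0, 1.0]] [395.12242455 287.27601506 243.40798695]
```

View pics/w1.png

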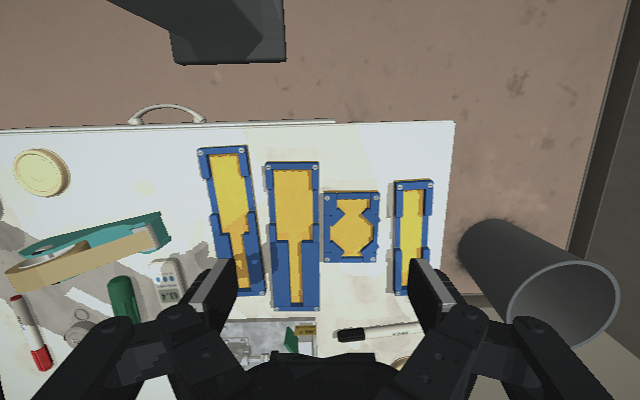

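The wrist view shows all four nests: screwdriver (232,220), thermometer (293,235), counter (351,228) and marker (412,237). I'll crop in on the counter and marker nests.

Run:
```python
from h import *
d=load('wrist');p=d['pixels'][:,:,::-1]
cv2.imwrite('pics/c2.png',cv2.resize(p[135:315,190:445],None,fx=3,fy=3,interpolation=cv2.INTER_CUBIC))
H,S,V=hsv(d)
blue=(H>95)&(H<125)&(S>110); yel=(H>12)&(H<35)&(S>140)
for t,roi,z in(('nMark',(390,170,440,300),18),('nCnt',(320,185,385,268),16),('nTh',(262,155,321,315),18),('nSd',(192,140,262,300),18)):
    rect(d,blue|yel,z,roi,t)
```

```text
nMark c [491.4 413.6] size [172.8  49.1] longaxis deg 2.8 px 3195 uv (np.float64(410.3), np.float64(227.3))
nCnt c [471.4 330.7] size [104.   73.8] longaxis deg -1.4 px 3736 uv (np.float64(350.4), np.float64(225.7))
nTh c [489.2 252.1] size [222.7  66.3] longaxis deg -1.5 px 7119 uv (np.float64(293.9), np.float64(234.1))
nSd c [465.3 172.9] size [215.5  61.7] longaxis deg 1.2 px 5892 uv (np.float64(233.6), np.float64(213.5))
```

View pics/c2.png

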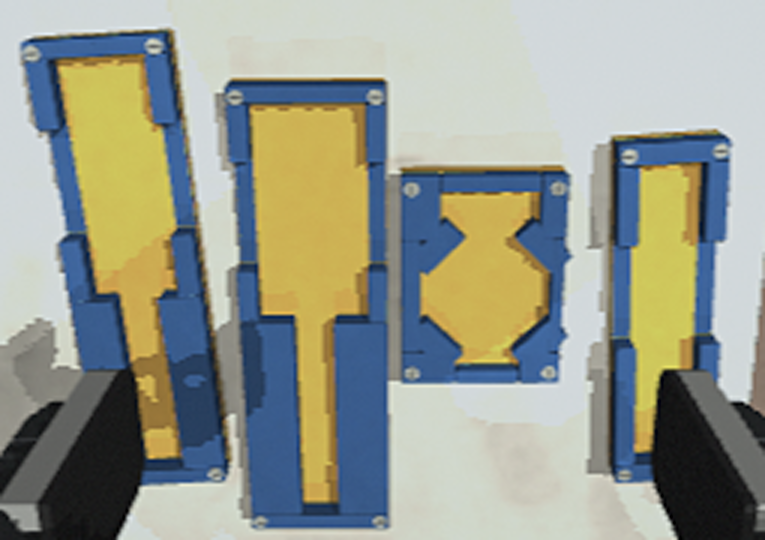

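Emit:
{"api": "play_rows", "payload": {"rows": [{"dp": [-0.51,-0.73,0],"turn": [0,0,0],"fingers": 0},{"dp": [-0.51,-0.73,0],"turn": [0,0,0],"fingers": 0},{"dp": [-0.51,-0.73,0],"turn": [0,0,0],"fingers": 0},{"dp": [-0.51,-0.73,0],"turn": [0,0,0],"fingers": 0},{"dp": [-0.51,-0.73,0],"turn": [0,0,0],"fingers": 0}]}}

```text
clock: 1.65
eef_pos: [490.0, 142.7, 243.2]
tcp_rot: [-3.142, -0.0, 3.113]
contact_force: [0.4, 1.0, -0.0]
opening: 1.002
grasp_force: 0.0
```

Emit:
{"api": "play_rows", "payload": {"rows": [{"dp": [-0.51,-0.73,0],"turn": [0,0,0],"fingers": 0},{"dp": [-0.51,-0.73,0],"turn": [0,0,0],"fingers": 0},{"dp": [-0.51,-0.73,0],"turn": [0,0,0],"fingers": 0},{"dp": [-0.51,-0.73,0],"turn": [0,0,0],"fingers": 0},{"dp": [-0.51,-0.73,0],"turn": [0,0,0],"fingers": 0}]}}

```text
clock: 2.07
eef_pos: [587.7, -6.2, 243.0]
tcp_rot: [3.142, -0.001, 3.112]
contact_force: [0.9, 0.5, 0.0]
opening: 1.001
grasp_force: 0.0
```

Emit:
{"api": "play_rows", "payload": {"rows": [{"dp": [0,0,0],"turn": [0,0,0],"fingers": 0},{"dp": [0,0,0],"turn": [0,0,0],"fingers": 0},{"dp": [0,0,0],"turn": [0,0,0],"fingers": 0}]}}

```text
clock: 2.32
eef_pos: [586.7, -4.4, 242.7]
tcp_rot: [3.141, -0.001, 3.112]
contact_force: [0.2, 0.2, 0.9]
opening: 1.002
grasp_force: 0.0
```

Run:
```python
from h import *
d=load('wrist')
print('mk channel',ray(d,[[395,216.7],[395,248.3]],18).round(1))
d=grab('wrist','w2.png');print(d['pose'].round(2).tolist(),r.sense()['eef_pos'],r.sense()['tcp_rot'])
H,S,V=hsv(d);g=(H>50)&(H<90)&(S>100)
rect(d,g,15,None,'handle')
rect(d,((H<8)|(H>172))&(S>120),9,(0,100,300,400),'cap')
```

```text
mk channel [[456.  388.6  18. ]
 [502.7 390.9  18. ]]
[[0.03, 0.95, 0.31, 507.59], [1.0, -0.03, -0.01, -0.87], [0.0, 0.31, -0.95, 385.83], [0.0, 0.0, 0.0, 1.0]] [586.49724053  -3.94938606 242.8977426 ] [ 3.14131979e+00 -1.16627719e-03  3.11262741e+00]
handle c [592.1  -6.6] size [101.9  30.6] longaxis deg -1.0 px 1735 uv (np.float64(319.3), np.float64(172.5))
cap c [ 689.8 -168.3] size [44.6 18.2] longaxis deg 1.5 px 347 uv (np.float64(206.1), np.float64(245.2))
```

View pics/w2.png

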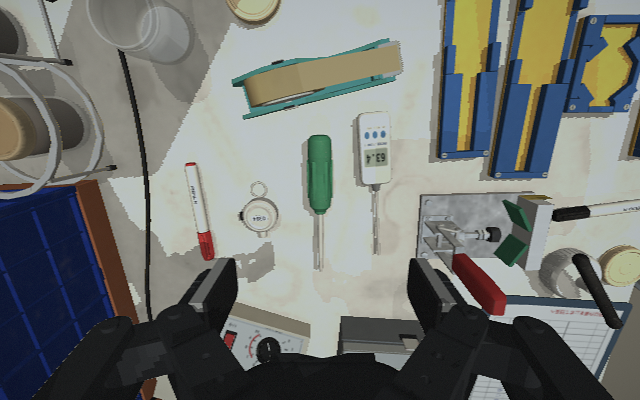

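The wrist view shows the handle at (319,172). The thermometer body at (375,150) is close to where an open finger would come down, so I'll pre-close to about 50 mm.

Emit:
{"api": "play_rows", "payload": {"rows": [{"dp": [-0.14,-0.1,0.9],"turn": [0,0,0],"fingers": 0.41},{"dp": [0,0,0.9],"turn": [0,0,0],"fingers": 0.41},{"dp": [0,0,0.9],"turn": [0,0,0],"fingers": 0.41},{"dp": [0,0,0.8],"turn": [0,0,0],"fingers": 0.41},{"dp": [0,0,0.5],"turn": [0,0,0],"fingers": 0.41}], "force": 40}}

```text
clock: 2.78
eef_pos: [590.2, -7.3, 80.3]
tcp_rot: [3.141, -0.004, 3.114]
contact_force: [-0.6, -0.1, -0.3]
opening: 0.59
grasp_force: 0.0
```

Emit:
{"api": "play_rows", "payload": {"rows": [{"dp": [0,0,0.5],"turn": [0,0,0],"fingers": 0.41},{"dp": [0,0,0.4],"turn": [0,0,0],"fingers": 0.41},{"dp": [0,0,0],"turn": [0,0,0],"fingers": 0.41}]}}

```text
clock: 3.03
eef_pos: [589.8, -7.3, 44.4]
tcp_rot: [3.142, -0.005, 3.114]
contact_force: [-0.5, 1.5, -0.4]
opening: 0.593
grasp_force: 0.0
```

Emit:
{"api": "play_rows", "payload": {"rows": [{"dp": [-0.05,0,0.5],"turn": [0,0,0],"fingers": 0.41},{"dp": [0,0,0.3],"turn": [0,0,0],"fingers": 0.41},{"dp": [0,0,0.2],"turn": [0,0,0],"fingers": 0.41},{"dp": [0,0,0],"turn": [0,0,0],"fingers": 0.41},{"dp": [0,0,0],"turn": [0,0,0],"fingers": 0.9}]}}

```text
clock: 3.45
eef_pos: [594.5, -8.5, 7.5]
tcp_rot: [3.142, -0.001, 3.113]
contact_force: [0.6, -0.3, -0.4]
opening: 0.461
grasp_force: 0.0
```

Emit:
{"api": "play_rows", "payload": {"rows": [{"dp": [0,0,0],"turn": [0,0,0],"fingers": 0.9},{"dp": [0,0,0],"turn": [0,0,0],"fingers": 0.9},{"dp": [0,0,0],"turn": [0,0,0],"fingers": 0.9},{"dp": [0,0,0],"turn": [0,0,0],"fingers": 0.9}]}}

```text
clock: 3.78
eef_pos: [595.2, -8.8, 8.1]
tcp_rot: [3.142, 0.001, 3.112]
contact_force: [-1.3, 0.3, 5.5]
opening: 0.346
grasp_force: 41.2
```

Emit:
{"api": "play_rows", "payload": {"rows": [{"dp": [0,0,-0.3],"turn": [0,0,0],"fingers": 0.9},{"dp": [0,0,-0.9],"turn": [0,0,0],"fingers": 0.9},{"dp": [0,0,-1],"turn": [0,0,0],"fingers": 0.9},{"dp": [0,0,-1],"turn": [0,0,0],"fingers": 0.9},{"dp": [0,0,-1],"turn": [0,0,0],"fingers": 0.9}]}}

```text
clock: 4.2
eef_pos: [594.1, -8.9, 177.7]
tcp_rot: [-3.142, -0.0, 3.112]
contact_force: [0.7, 0.3, -2.0]
opening: 0.343
grasp_force: 40.3
```

Emit:
{"api": "play_rows", "payload": {"rows": [{"dp": [0,0,-1],"turn": [0,0,-0.26],"fingers": 0.9},{"dp": [0,0,-0.4],"turn": [0,0,-0.26],"fingers": 0.9},{"dp": [0.3,0.34,0],"turn": [0,0,0],"fingers": 0.9},{"dp": [0.6,0.65,0],"turn": [0,0,0],"fingers": 0.9},{"dp": [0.6,0.65,0],"turn": [0,0,0],"fingers": 0.9}]}}

```text
clock: 4.62
eef_pos: [532.6, 55.3, 232.4]
tcp_rot: [3.141, 0.001, -3.118]
contact_force: [-0.4, -0.4, -0.6]
opening: 0.349
grasp_force: 40.4
```

Emit:
{"api": "play_rows", "payload": {"rows": [{"dp": [0.6,0.65,0],"turn": [0,0,0],"fingers": 0.9},{"dp": [0.6,0.65,0],"turn": [0,0,0],"fingers": 0.9},{"dp": [0.6,0.65,0],"turn": [0,0,0],"fingers": 0.9},{"dp": [0.6,0.65,0],"turn": [0,0,0],"fingers": 0.9},{"dp": [0.27,0.3,0],"turn": [0,0,0],"fingers": 0.9}]}}

```text
clock: 5.03
eef_pos: [420.2, 170.1, 231.8]
tcp_rot: [3.141, -0.001, -3.116]
contact_force: [0.2, -0.9, -0.7]
opening: 0.347
grasp_force: 40.3
```

Emit:
{"api": "play_rows", "payload": {"rows": [{"dp": [0,0,0.9],"turn": [0,0,0],"fingers": 0.9},{"dp": [0,0,0.9],"turn": [0,0,0],"fingers": 0.9},{"dp": [0,0,0.9],"turn": [0,0,0],"fingers": 0.9},{"dp": [0,0,0.3],"turn": [0,0,0],"fingers": 0.9},{"dp": [0,0,0],"turn": [0,0,0],"fingers": 0.9}]}}

```text
clock: 5.45
eef_pos: [420.9, 167.7, 109.0]
tcp_rot: [-3.14, -0.005, -3.116]
contact_force: [-0.5, -0.9, 0.0]
opening: 0.344
grasp_force: 40.3
```

Emit:
{"api": "play_rows", "payload": {"rows": [{"dp": [0,0,0],"turn": [0,0,0],"fingers": 0.9},{"dp": [0,0,0],"turn": [0,0,0],"fingers": 0.9}]}}

```text
clock: 5.62
eef_pos: [424.3, 168.8, 112.7]
tcp_rot: [3.141, 0.002, -3.116]
contact_force: [0.3, 0.3, -0.3]
opening: 0.348
grasp_force: 40.3
```

Run:
```python
from h import *
d=grab('wrist');p=d['pixels'][:,:,::-1]
cv2.imwrite('pics/w3.png',p)
s=r.sense();print(s['eef_pos'],s['tcp_rot'],s['opening'],s['contact_force'])
```

```text
[424.55738397 168.91922288 112.89897159] [ 3.14066892e+00  2.57646207e-03 -3.11644590e+00] 0.34771733424957496 [-0.55860766 -0.08875964 -0.31557335]
```

View pics/w3.png

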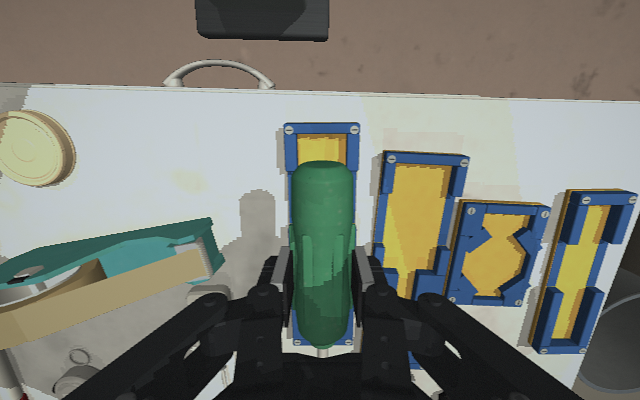

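The handle (294–355, 160–345) sits centred over the screwdriver nest (284–360). Lowering now.

Emit:
{"api": "play_rows", "payload": {"rows": [{"dp": [0,0,0.7],"turn": [0,0,0],"fingers": 0.9},{"dp": [0,0,0.7],"turn": [0,0,0],"fingers": 0.9},{"dp": [0,0,0.5],"turn": [0,0,0],"fingers": 0.9},{"dp": [0,0,0.2],"turn": [0,0,0],"fingers": 0.9},{"dp": [0,0,0],"turn": [0,0,0],"fingers": 0.9}]}}

```text
clock: 6.08
eef_pos: [423.1, 168.4, 26.9]
tcp_rot: [-3.141, -0.001, -3.116]
contact_force: [-0.8, 0.5, -1.0]
opening: 0.345
grasp_force: 40.4
```

Emit:
{"api": "play_rows", "payload": {"rows": [{"dp": [0,0,0.15],"turn": [0,0,0],"fingers": 0.9},{"dp": [0,0,0.1],"turn": [0,0,0],"fingers": 0.9},{"dp": [0,0,0.05],"turn": [0,0,0],"fingers": 0.9},{"dp": [0,0,0],"turn": [0,0,0],"fingers": 0.9},{"dp": [0,0,0],"turn": [0,0,0],"fingers": 0.9}]}}

```text
clock: 6.5
eef_pos: [423.7, 168.7, 15.7]
tcp_rot: [3.141, 0.001, -3.116]
contact_force: [0.2, 1.1, -0.5]
opening: 0.344
grasp_force: 40.4
```

Emit:
{"api": "play_rows", "payload": {"rows": [{"dp": [0,0,0.03],"turn": [0,0,0],"fingers": 0.9},{"dp": [0,0,0.02],"turn": [0,0,0],"fingers": 0.9},{"dp": [0,0,0],"turn": [0,0,0],"fingers": 0.9}]}}

```text
clock: 6.75
eef_pos: [423.7, 168.7, 14.1]
tcp_rot: [3.141, 0.001, -3.116]
contact_force: [-2.2, -0.7, 13.5]
opening: 0.347
grasp_force: 42.0
```

Emit:
{"api": "play_rows", "payload": {"rows": [{"dp": [0,0,-0.02],"turn": [0,0,0],"fingers": 0.62},{"dp": [0,0,0],"turn": [0,0,0],"fingers": 0.5},{"dp": [0,0,0],"turn": [0,0,0],"fingers": 0.45},{"dp": [0,0,-0.3],"turn": [0,0,0],"fingers": 0.45},{"dp": [0,0,-0.8],"turn": [0,0,0],"fingers": 0.45}]}}

```text
clock: 7.17
eef_pos: [420.9, 167.6, 55.8]
tcp_rot: [-3.139, -0.006, -3.116]
contact_force: [-0.9, 0.0, 0.5]
opening: 0.546
grasp_force: 0.0
```

Emit:
{"api": "play_rows", "payload": {"rows": [{"dp": [0,0,-1],"turn": [0,0,0],"fingers": 0.45},{"dp": [0,0,-1],"turn": [0,0,0],"fingers": 0.3},{"dp": [0,0,-1],"turn": [0,0,0],"fingers": 0.25},{"dp": [0,0,-0.8],"turn": [0,0,0],"fingers": 0.25},{"dp": [0,0,-0.7],"turn": [0,0,0],"fingers": 0.25}]}}

```text
clock: 7.58
eef_pos: [423.6, 168.6, 240.8]
tcp_rot: [3.141, 0.002, -3.116]
contact_force: [0.8, -0.4, 0.0]
opening: 0.752
grasp_force: 0.0
```

Emit:
{"api": "play_rows", "payload": {"rows": [{"dp": [0,0,0],"turn": [0,0,0],"fingers": 0.25},{"dp": [0,0,0],"turn": [0,0,0],"fingers": 0.25},{"dp": [0,0,0],"turn": [0,0,0],"fingers": 0.25}]}}

```text
clock: 7.83
eef_pos: [422.8, 168.3, 237.3]
tcp_rot: [-3.141, -0.001, -3.116]
contact_force: [-0.1, 0.3, -0.1]
opening: 0.753
grasp_force: 0.0
```

Run:
```python
from h import *
d=grab('wrist');p=d['pixels'][:,:,::-1]
cv2.imwrite('pics/w4.png',p)
s=r.sense();print(s['eef_pos'],s['tcp_rot'],s['opening'],s['contact_force'])
H,S,V=hsv(d)
rect(d,(H>50)&(H<90)&(S>100),21,(250,80,390,400),'handle')
blue=(H>95)&(H<125)&(S>110); yel=(H>12)&(H<35)&(S>140)
rect(d,blue|yel,18,(350,80,450,400),'nTh')
```

```text
[422.47762355 168.20639775 236.73510657] [-3.14085140e+00 -2.12298496e-03 -3.11627476e+00] 0.7526808846365343 [-0.14638396  0.39319518  0.0271734 ]
handle c [421.1 170.5] size [102.9  31. ] longaxis deg 0.9 px 1868 uv (np.float64(322.3), np.float64(168.3))
nTh c [490.8 281.6] size [221.6 127.9] longaxis deg -1.2 px 9956 uv (np.float64(395.7), np.float64(210.6))
```

View pics/w4.png

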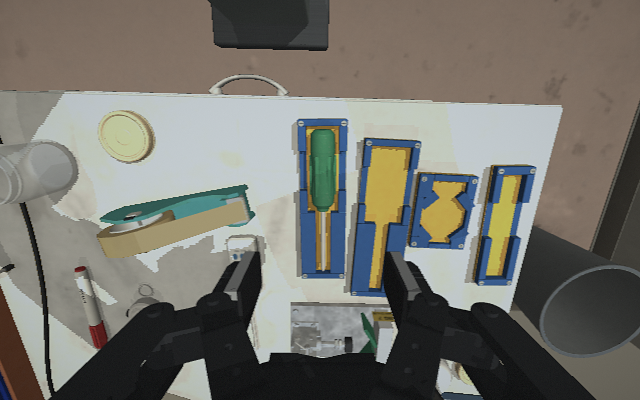

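The screwdriver is seated: handle (322,168), blade in its slot. Next is the thermometer.

Emit:
{"api": "play_rows", "payload": {"rows": [{"dp": [-0.33,-0.28,0],"turn": [0,0,-0.19],"fingers": 0.18},{"dp": [-0.66,-0.57,0],"turn": [0,0,0],"fingers": 0.18},{"dp": [-0.66,-0.57,0],"turn": [0,0,0],"fingers": 0.18},{"dp": [-0.66,-0.57,0],"turn": [0,0,0],"fingers": 0.18},{"dp": [-0.66,-0.57,0],"turn": [0,0,0],"fingers": 0.18}]}}

```text
clock: 8.3
eef_pos: [546.6, 70.1, 236.0]
tcp_rot: [-3.141, -0.003, -3.096]
contact_force: [-0.1, 0.4, 0.4]
opening: 0.816
grasp_force: 0.0
```

Emit:
{"api": "play_rows", "payload": {"rows": [{"dp": [-0.33,-0.28,0.3],"turn": [0,0,0],"fingers": 0.18},{"dp": [0,0,0.8],"turn": [0,0,0],"fingers": 0.18},{"dp": [0,0,0.9],"turn": [0,0,0],"fingers": 0.18},{"dp": [0,0,0.9],"turn": [0,0,0],"fingers": 0.18},{"dp": [0,0,0.4],"turn": [0,0,0],"fingers": 0.18}]}}

```text
clock: 8.72
eef_pos: [556.3, 60.1, 99.9]
tcp_rot: [-3.141, -0.009, -3.097]
contact_force: [-0.3, -0.0, 0.1]
opening: 0.82
grasp_force: 0.0
```

Emit:
{"api": "play_rows", "payload": {"rows": [{"dp": [0,0,0],"turn": [0,0,0],"fingers": 0.18},{"dp": [0,0,0],"turn": [0,0,0],"fingers": 0.18},{"dp": [0,0,0],"turn": [0,0,0],"fingers": 0.18}]}}

```text
clock: 8.97
eef_pos: [560.5, 60.8, 106.4]
tcp_rot: [-3.142, 0.0, -3.096]
contact_force: [-0.7, 0.5, 1.1]
opening: 0.818
grasp_force: 0.0
```

Run:
```python
from h import *
d=grab('wrist');p=d['pixels'][:,:,::-1]
cv2.imwrite('pics/w5.png',p)
s=r.sense();print(s['eef_pos'],s['tcp_rot'],s['opening'],s['contact_force'])
```

```text
[560.99031728  60.88695853 107.08325324] [ 3.14149562e+00  1.49563762e-03 -3.09629062e+00] 0.8152292220781637 [0.17713226 0.40144412 0.70184276]
```

View pics/w5.png

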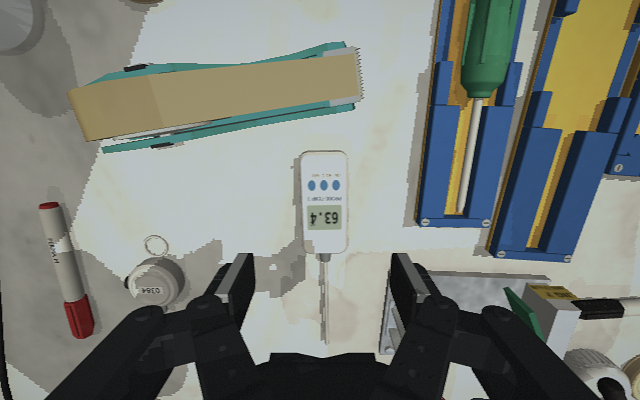

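The thermometer body (300–348, 150–255) is centred between the fingers. Going down to grip.

Emit:
{"api": "play_rows", "payload": {"rows": [{"dp": [0.05,0,0.7],"turn": [0,0,0],"fingers": 0.18},{"dp": [0,0,0.8],"turn": [0,0,0],"fingers": 0.18},{"dp": [0,0,0.6],"turn": [0,0,0],"fingers": 0.18},{"dp": [0,0,0.35],"turn": [0,0,0],"fingers": 0.18},{"dp": [0,0,0.1],"turn": [0,0,0],"fingers": 0.18}]}}

```text
clock: 9.43
eef_pos: [557.8, 60.7, 3.2]
tcp_rot: [-3.142, -0.001, -3.096]
contact_force: [-0.2, 0.6, 1.1]
opening: 0.817
grasp_force: 0.0
```

Emit:
{"api": "play_rows", "payload": {"rows": [{"dp": [0,0,0],"turn": [0,0,0],"fingers": 0.18},{"dp": [0,0,0],"turn": [0,0,0],"fingers": 0.35},{"dp": [0,0,0],"turn": [0,0,0],"fingers": 0.4}]}}

```text
clock: 9.68
eef_pos: [559.5, 60.8, 5.8]
tcp_rot: [3.141, 0.003, -3.096]
contact_force: [0.7, 0.3, 0.5]
opening: 0.603
grasp_force: 0.0
```

Emit:
{"api": "play_rows", "payload": {"rows": [{"dp": [0,0,0.06],"turn": [0,0,0],"fingers": 0.45},{"dp": [0,0,0],"turn": [0,0,0],"fingers": 0.8},{"dp": [0,0,0],"turn": [0,0,0],"fingers": 0.8},{"dp": [0,0,0],"turn": [0,0,0],"fingers": 0.8},{"dp": [0,0,0],"turn": [0,0,0],"fingers": 0.8}]}}

```text
clock: 10.1
eef_pos: [559.0, 60.8, 2.8]
tcp_rot: [3.142, 0.002, -3.096]
contact_force: [-1.2, -0.2, 5.1]
opening: 0.454
grasp_force: 40.4
```

Emit:
{"api": "play_rows", "payload": {"rows": [{"dp": [0,0,0],"turn": [0,0,0],"fingers": 0.8},{"dp": [0,0,0],"turn": [0,0,0],"fingers": 0.8}]}}

```text
clock: 10.27
eef_pos: [559.0, 60.8, 2.8]
tcp_rot: [3.141, 0.002, -3.096]
contact_force: [-0.3, 0.2, 6.3]
opening: 0.455
grasp_force: 40.4
```

Emit:
{"api": "play_rows", "payload": {"rows": [{"dp": [0,0,-0.3],"turn": [0,0,0],"fingers": 0.8},{"dp": [0,0,-0.9],"turn": [0,0,0],"fingers": 0.8},{"dp": [0,0,-1],"turn": [0,0,0],"fingers": 0.8},{"dp": [0,0,-1],"turn": [0,0,0],"fingers": 0.8},{"dp": [0,0,-1],"turn": [0,0,0],"fingers": 0.8}]}}

```text
clock: 10.68
eef_pos: [557.5, 60.6, 172.4]
tcp_rot: [-3.142, -0.0, -3.096]
contact_force: [0.9, -0.5, -1.6]
opening: 0.455
grasp_force: 40.7
```

Emit:
{"api": "play_rows", "payload": {"rows": [{"dp": [0,0,-1],"turn": [0,0,0.3],"fingers": 0.8},{"dp": [0,0,-0.5],"turn": [0,0,0.33],"fingers": 0.8},{"dp": [0.25,0.38,0],"turn": [0,0,0],"fingers": 0.8},{"dp": [0.5,0.75,0],"turn": [0,0,0],"fingers": 0.8},{"dp": [0.5,0.75,0],"turn": [0,0,0],"fingers": 0.8}]}}

```text
clock: 11.1
eef_pos: [509.4, 137.0, 231.3]
tcp_rot: [3.141, 0.002, 3.118]
contact_force: [-0.1, 0.2, -1.7]
opening: 0.456
grasp_force: 40.7
```

Emit:
{"api": "play_rows", "payload": {"rows": [{"dp": [0.5,0.75,0],"turn": [0,0,0],"fingers": 0.8},{"dp": [0.5,0.75,0],"turn": [0,0,0],"fingers": 0.8},{"dp": [0.5,0.75,0],"turn": [0,0,0],"fingers": 0.8},{"dp": [0.39,0.57,0],"turn": [0,0,0],"fingers": 0.8},{"dp": [0,0,0.4],"turn": [0,0,0],"fingers": 0.8}]}}

```text
clock: 11.52
eef_pos: [435.3, 255.3, 217.0]
tcp_rot: [3.138, 0.004, 3.123]
contact_force: [1.5, -0.4, -1.1]
opening: 0.458
grasp_force: 40.8
```

Emit:
{"api": "play_rows", "payload": {"rows": [{"dp": [0,0,0.9],"turn": [0,0,0],"fingers": 0.8},{"dp": [0,0,0.9],"turn": [0,0,0],"fingers": 0.8},{"dp": [0,0,0.7],"turn": [0,0,0],"fingers": 0.8},{"dp": [0,0,0],"turn": [0,0,0],"fingers": 0.8},{"dp": [0,0,0],"turn": [0,0,0],"fingers": 0.8}]}}

```text
clock: 11.93
eef_pos: [435.6, 250.8, 113.7]
tcp_rot: [-3.14, -0.002, 3.121]
contact_force: [0.1, -0.8, -0.6]
opening: 0.453
grasp_force: 40.7
```

Run:
```python
from h import *
d=grab('wrist');p=d['pixels'][:,:,::-1]
cv2.imwrite('pics/w6.png',p)
s=r.sense();print(s['eef_pos'],s['tcp_rot'],s['opening'],s['contact_force'])
```

```text
[436.90138648 251.42010148 114.98719873] [3.14138411e+00 4.00917739e-04 3.12081568e+00] 0.45685540445379874 [ 0.40756288 -0.27370216  0.30312707]
```

View pics/w6.png

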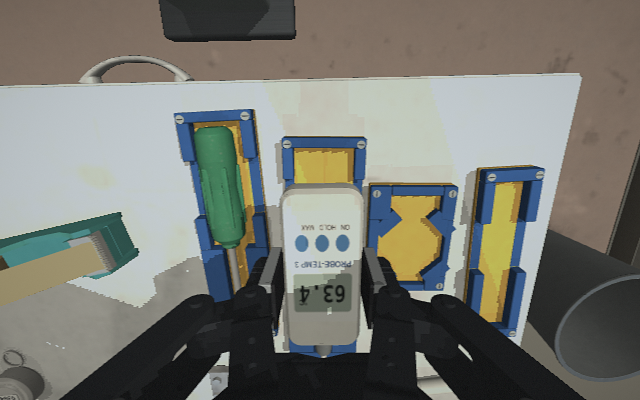

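Run:
```python
from h import *
d=load('wrist');print(d['cx'],d['cy'])
print('nest end',ray(d,[[283,139],[367,139],[325,139]],18).round(1))
print('body end',ray(d,[[283,190],[361,190],[322,186]],128).round(1))
H,S,V=hsv(d);blue=(H>95)&(H<125)&(S>110); yel=(H>12)&(H<35)&(S>140)
v,u=np.nonzero((blue|yel)[150:175,270:368]);print('cols',[(k+150,u[v==k].min()+270,u[v==k].max()+270) for k in range(0,25,6)])
v,u=np.nonzero(yel[150:180,270:368]);print('yel',[(k+150,u[v==k].min()+270,u[v==k].max()+270) for k in range(8,28,6)])
```

```text
322.0073131179006 202.48641801952334
nest end [[380.8 222.3  18. ]
 [382.  288.9  18. ]
 [381.4 255.6  18. ]]
body end [[392.3 235.5 128. ]
 [393.  270.7 128. ]
 [390.8 253.1 128. ]]
cols [(150, np.int64(283), np.int64(365)), (156, np.int64(283), np.int64(364)), (162, np.int64(283), np.int64(364)), (168, np.int64(283), np.int64(364)), (174, np.int64(283), np.int64(364))]
yel [(158, np.int64(295), np.int64(352)), (164, np.int64(295), np.int64(352)), (170, np.int64(295), np.int64(352)), (176, np.int64(295), np.int64(352))]
```

Body and nest line up to within about 2 mm. I'll nudge slightly and lower.

Emit:
{"api": "play_rows", "payload": {"rows": [{"dp": [-0.04,0.02,0.7],"turn": [0,0,0],"fingers": 0.8},{"dp": [0,0,0.8],"turn": [0,0,0],"fingers": 0.8},{"dp": [0,0,0.6],"turn": [0,0,0],"fingers": 0.8},{"dp": [0,0,0.2],"turn": [0,0,0],"fingers": 0.8},{"dp": [0,0,0],"turn": [0,0,0],"fingers": 0.8}]}}

```text
clock: 12.4
eef_pos: [438.3, 252.0, 21.9]
tcp_rot: [-3.141, -0.001, 3.121]
contact_force: [-0.3, 0.2, -1.4]
opening: 0.455
grasp_force: 40.7
```

Emit:
{"api": "play_rows", "payload": {"rows": [{"dp": [0,0,0.15],"turn": [0,0,0],"fingers": 0.8},{"dp": [0,0,0.1],"turn": [0,0,0],"fingers": 0.8},{"dp": [0,0,0.03],"turn": [0,0,0],"fingers": 0.8},{"dp": [0,0,0],"turn": [0,0,0],"fingers": 0.8},{"dp": [0,0,0],"turn": [0,0,0],"fingers": 0.8}]}}

```text
clock: 12.82
eef_pos: [438.5, 252.2, 11.1]
tcp_rot: [3.141, 0.001, 3.121]
contact_force: [-0.2, 0.3, -0.9]
opening: 0.455
grasp_force: 40.7
```

Emit:
{"api": "play_rows", "payload": {"rows": [{"dp": [0,0,0.03],"turn": [0,0,0],"fingers": 0.8},{"dp": [0,0,0.03],"turn": [0,0,0],"fingers": 0.8},{"dp": [0,0,0],"turn": [0,0,0],"fingers": 0.8}]}}

```text
clock: 13.07
eef_pos: [438.4, 252.2, 8.8]
tcp_rot: [3.141, 0.001, 3.121]
contact_force: [-1.9, -0.7, 9.9]
opening: 0.453
grasp_force: 41.8
```

Emit:
{"api": "play_rows", "payload": {"rows": [{"dp": [0,0,-0.02],"turn": [0,0,0],"fingers": 0.51},{"dp": [0,0,0],"turn": [0,0,0],"fingers": 0.48},{"dp": [0,0,0],"turn": [0,0,0],"fingers": 0.47},{"dp": [0,0,-0.3],"turn": [0,0,0],"fingers": 0.47},{"dp": [0,0,-0.8],"turn": [0,0,0],"fingers": 0.47}]}}

```text
clock: 13.48
eef_pos: [435.7, 250.6, 50.3]
tcp_rot: [-3.138, -0.006, 3.121]
contact_force: [0.3, 0.9, 0.4]
opening: 0.528
grasp_force: 0.0
```

Emit:
{"api": "play_rows", "payload": {"rows": [{"dp": [0,0,-1],"turn": [0,0,0],"fingers": 0.47},{"dp": [0,0,-1],"turn": [0,0,0],"fingers": 0.47},{"dp": [0,0,-1],"turn": [0,0,0],"fingers": 0.47},{"dp": [0,0,-1],"turn": [0,0,0],"fingers": 0.47},{"dp": [0,0,-0.8],"turn": [0,0,0],"fingers": 0.47}]}}

```text
clock: 13.9
eef_pos: [438.3, 252.1, 248.0]
tcp_rot: [3.14, 0.002, 3.121]
contact_force: [0.6, 0.1, 0.0]
opening: 0.526
grasp_force: 0.0
```

Emit:
{"api": "play_rows", "payload": {"rows": [{"dp": [0,0,0],"turn": [0,0,0],"fingers": 0.5},{"dp": [0,0,0],"turn": [0,0,0],"fingers": 0.5}]}}

```text
clock: 14.07
eef_pos: [439.1, 252.5, 246.7]
tcp_rot: [3.139, 0.004, 3.121]
contact_force: [-1.3, -0.2, 0.4]
opening: 0.502
grasp_force: 0.0
```

Run:
```python
from h import *
d=grab('wrist');p=d['pixels'][:,:,::-1]
cv2.imwrite('pics/w7.png',p)
s=r.sense();print(s['eef_pos'],s['tcp_rot'],s['opening'],s['contact_force'])
H,S,V=hsv(d)
blue=(H>95)&(H<125)&(S>110); yel=(H>12)&(H<35)&(S>140)
v,u=np.nonzero(blue|yel);print(u.max(),v.min())
```

```text
[438.02295526 251.95768396 244.91040052] [3.14118975e+00 6.63567568e-04 3.12086720e+00] 0.5002765489148827 [-0.02616739  0.15245545 -0.52967011]
465 104
```

View pics/w7.png

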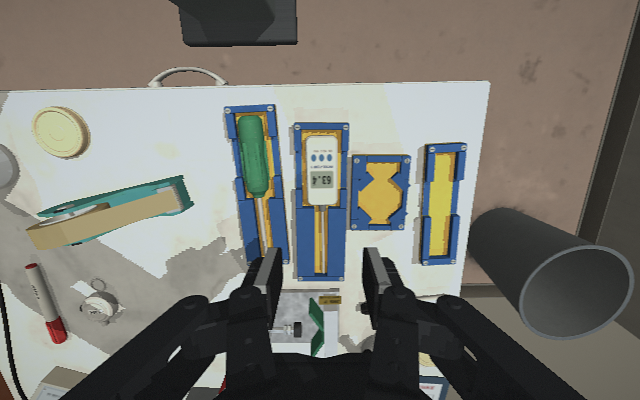

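Both tools are seated. The thermometer body is at (322,170) with its probe in the slot. Next I'll get the red marker's axis from existing frames.

Run:
```python
from h import *
def ends(d,roi,tag):
    H,S,V=hsv(d);m=(((H<10)|(H>170))&(S>90)).astype(np.uint8)
    k=np.zeros_like(m);k[roi[1]:roi[3],roi[0]:roi[2]]=1;m*=k
    n,l,s,c=cv2.connectedComponentsWithStats(m)
    o=[i for i in range(1,n) if s[i,4]>=4]
    for i in o: print(tag,c[i].round(1),s[i].tolist(),ray(d,c[i],8).round(1)[0])
ends(load('wrist'),(15,255,80,350),'w'); ends(load('top'),(405,140,435,210),'t')
d=load('top');print(ray(d,[[419,149.3],[421,199.3]],8).round(1))
H,S,V=hsv(d)
for v in range(150,202,6):
    w=np.nonzero((V[v,405:435]>V[v,405:435].max()-25))[0]+405;print(v,d['pixels'][v,412:428].sum(1).tolist())
```

```text
w [ 30.8 265.6] [25, 263, 12, 6, 44] [ 574.3 -171.9    8. ]
w [ 56.7 330.5] [46, 316, 21, 28, 377] [ 690.5 -169.1    8. ]
t [418.2 156.9] [415, 149, 8, 16, 107] [ 688.1 -171.6    8. ]
[[ 709.2 -174.5    8. ]
 [ 571.5 -174.8    8. ]]
150 [558, 541, 509, 402, 273, 256, 261, 258, 249, 320, 507, 549, 549, 549, 551, 553]
156 [557, 553, 500, 327, 202, 236, 230, 249, 265, 184, 345, 510, 547, 549, 550, 546]
162 [567, 564, 514, 396, 262, 216, 242, 269, 265, 228, 254, 488, 538, 543, 546, 545]
168 [566, 568, 570, 561, 452, 510, 565, 574, 569, 535, 408, 467, 543, 559, 557, 558]
174 [568, 566, 564, 562, 463, 476, 547, 573, 575, 561, 443, 392, 518, 553, 554, 552]
180 [563, 559, 559, 559, 511, 445, 526, 570, 537, 555, 507, 417, 517, 552, 552, 554]
186 [560, 560, 558, 561, 561, 439, 490, 560, 531, 525, 540, 404, 517, 557, 559, 560]
192 [563, 562, 561, 557, 557, 509, 468, 540, 573, 575, 563, 455, 534, 566, 564, 562]
198 [574, 573, 572, 571, 570, 568, 429, 445, 486, 497, 472, 409, 451, 544, 569, 570]
```

Emit:
{"api": "play_rows", "payload": {"rows": [{"dp": [-0.18,-0.43,0],"turn": [0,0,-0.42],"fingers": 0.41},{"dp": [-0.36,-0.86,0],"turn": [0,0,0],"fingers": 0.41},{"dp": [-0.36,-0.86,0],"turn": [0,0,0],"fingers": 0.41},{"dp": [-0.36,-0.86,0],"turn": [0,0,0],"fingers": 0.41},{"dp": [-0.36,-0.86,0],"turn": [0,0,0],"fingers": 0.41}], "force": 25}}

```text
clock: 14.53
eef_pos: [504.9, 96.7, 242.6]
tcp_rot: [-3.141, -0.004, -3.118]
contact_force: [-0.2, 0.7, -0.6]
opening: 0.591
grasp_force: 0.0
```

Emit:
{"api": "play_rows", "payload": {"rows": [{"dp": [-0.36,-0.86,0],"turn": [0,0,0],"fingers": 0.41},{"dp": [-0.36,-0.86,0],"turn": [0,0,0],"fingers": 0.41},{"dp": [-0.36,-0.86,0],"turn": [0,0,0],"fingers": 0.41},{"dp": [-0.36,-0.86,0],"turn": [0,0,0],"fingers": 0.41},{"dp": [-0.36,-0.86,0],"turn": [0,0,0],"fingers": 0.41}]}}

```text
clock: 14.95
eef_pos: [580.9, -73.6, 242.3]
tcp_rot: [3.141, -0.004, -3.119]
contact_force: [1.0, 0.0, 0.1]
opening: 0.589
grasp_force: 0.0
```

Emit:
{"api": "play_rows", "payload": {"rows": [{"dp": [-0.36,-0.86,0],"turn": [0,0,0],"fingers": 0.41},{"dp": [-0.36,-0.86,0],"turn": [0,0,0],"fingers": 0.41},{"dp": [-0.36,-0.86,0],"turn": [0,0,0],"fingers": 0.41},{"dp": [0,0,0],"turn": [0,0,0],"fingers": 0.41},{"dp": [0,0,0],"turn": [0,0,0],"fingers": 0.41}]}}

```text
clock: 15.37
eef_pos: [626.5, -175.5, 241.7]
tcp_rot: [3.14, -0.004, -3.121]
contact_force: [-0.6, 0.2, -0.7]
opening: 0.586
grasp_force: 0.0
```

Run:
```python
from h import *
d=grab('wrist')
s=r.sense();print(s['eef_pos'],s['tcp_rot'],s['opening'])
H,S,V=hsv(d);m=(((H<10)|(H>170))&(S>90)).astype(np.uint8)
n,l,s,c=cv2.connectedComponentsWithStats(m)
for i in range(1,n):
    if s[i,4]>=15: print(c[i].round(1),s[i].tolist(),ray(d,c[i],8).round(1)[0])
```

```text
[ 626.07160549 -174.15996287  242.12786278] [ 3.14000482 -0.00414734 -3.1198214 ] 0.5892452711785116
[324.3 128.5] [320, 128, 10, 2, 19] [ 573.2 -172.     8. ]
[213.2 141.5] [209, 141, 10, 3, 15] [ 592.1 -310.9    8. ]
[125. 143.] [116, 143, 19, 1, 19] [ 596.5 -421.6    8. ]
[324.6 215.6] [318, 201, 14, 31, 399] [ 688.1 -168.7    8. ]
[628.7 240.9] [615, 229, 25, 29, 531] [716.4 258.    8. ]
[347.  316.3] [341, 307, 13, 20, 166] [ 851.3 -130.3    8. ]
[315.6 315.9] [311, 310, 10, 12, 86] [ 851.7 -178.3    8. ]
[  4.1 378. ] [2, 375, 7, 7, 15] [ 985.6 -690.4    8. ]
```

Emit:
{"api": "play_rows", "payload": {"rows": [{"dp": [-0.04,0.04,0.7],"turn": [0,0,0],"fingers": 0.41},{"dp": [0,0,0.9],"turn": [0,0,0],"fingers": 0.41},{"dp": [0,0,0.95],"turn": [0,0,0],"fingers": 0.41},{"dp": [0,0,0.95],"turn": [0,0,0],"fingers": 0.41},{"dp": [0,0,0.8],"turn": [0,0,0],"fingers": 0.41}]}}

```text
clock: 15.83
eef_pos: [626.7, -170.3, 69.7]
tcp_rot: [3.14, -0.003, -3.117]
contact_force: [0.2, 0.3, 0.3]
opening: 0.587
grasp_force: 0.0
```

Emit:
{"api": "play_rows", "payload": {"rows": [{"dp": [0,0,0.6],"turn": [0,0,0],"fingers": 0.41},{"dp": [0,0,0.4],"turn": [0,0,0],"fingers": 0.41},{"dp": [0,0,0.2],"turn": [0,0,0],"fingers": 0.41},{"dp": [0,0,0],"turn": [0,0,0],"fingers": 0.41},{"dp": [0,0,0],"turn": [0,0,0],"fingers": 0.41}]}}

```text
clock: 16.25
eef_pos: [628.6, -171.5, 25.0]
tcp_rot: [3.141, -0.001, -3.118]
contact_force: [0.8, -0.0, 0.2]
opening: 0.589
grasp_force: 0.0
```

Emit:
{"api": "play_rows", "payload": {"rows": [{"dp": [0.02,-0.02,0.3],"turn": [0,0,0],"fingers": 0.41},{"dp": [0,0,0.25],"turn": [0,0,0],"fingers": 0.41},{"dp": [0,0,0],"turn": [0,0,0],"fingers": 0.55},{"dp": [0,0,0],"turn": [0,0,0],"fingers": 0.7},{"dp": [0,0,0],"turn": [0,0,0],"fingers": 0.75}]}}

```text
clock: 16.67
eef_pos: [628.2, -173.3, 3.0]
tcp_rot: [-3.142, 0.0, -3.118]
contact_force: [0.2, -0.5, 0.9]
opening: 0.248
grasp_force: 0.0
```

Emit:
{"api": "play_rows", "payload": {"rows": [{"dp": [0,0,0],"turn": [0,0,0],"fingers": 1},{"dp": [0,0,0],"turn": [0,0,0],"fingers": 1},{"dp": [0,0,0],"turn": [0,0,0],"fingers": 1},{"dp": [0,0,0],"turn": [0,0,0],"fingers": 1},{"dp": [0,0,0],"turn": [0,0,0],"fingers": 1}]}}

```text
clock: 17.08
eef_pos: [628.4, -173.3, 3.3]
tcp_rot: [-3.141, 0.001, -3.118]
contact_force: [-0.0, 0.3, 2.6]
opening: 0.175
grasp_force: 26.1
```

Emit:
{"api": "play_rows", "payload": {"rows": [{"dp": [0,0,-0.3],"turn": [0,0,0],"fingers": 1},{"dp": [0,0,-0.9],"turn": [0,0,0],"fingers": 1},{"dp": [0,0,-1],"turn": [0,0,0],"fingers": 1},{"dp": [0,0,-1],"turn": [0,0,0],"fingers": 1},{"dp": [0,0,-1],"turn": [0,0,0],"fingers": 1}]}}

```text
clock: 17.5
eef_pos: [627.6, -173.0, 173.3]
tcp_rot: [3.141, -0.0, -3.118]
contact_force: [0.8, -0.3, -0.5]
opening: 0.174
grasp_force: 25.8
```

Emit:
{"api": "play_rows", "payload": {"rows": [{"dp": [0,0,-1],"turn": [0,0,-0.11],"fingers": 1},{"dp": [0,0,-0.6],"turn": [0,0,0],"fingers": 1},{"dp": [0.1,0.46,0],"turn": [0,0,0],"fingers": 1},{"dp": [0.2,0.92,0],"turn": [0,0,0],"fingers": 1},{"dp": [0.2,0.92,0],"turn": [0,0,0],"fingers": 1}]}}

```text
clock: 17.92
eef_pos: [604.6, -81.8, 236.4]
tcp_rot: [-3.141, 0.002, -3.109]
contact_force: [0.6, 1.2, -0.7]
opening: 0.176
grasp_force: 25.8
```

Emit:
{"api": "play_rows", "payload": {"rows": [{"dp": [0.2,0.92,0],"turn": [0,0,0],"fingers": 1},{"dp": [0.2,0.92,0],"turn": [0,0,0],"fingers": 1},{"dp": [0.2,0.92,0],"turn": [0,0,0],"fingers": 1},{"dp": [0.2,0.92,0],"turn": [0,0,0],"fingers": 1},{"dp": [0.2,0.92,0],"turn": [0,0,0],"fingers": 1}]}}

```text
clock: 18.33
eef_pos: [557.5, 102.1, 235.8]
tcp_rot: [3.141, 0.001, -3.107]
contact_force: [0.6, 0.2, -0.1]
opening: 0.172
grasp_force: 25.8
```

Emit:
{"api": "play_rows", "payload": {"rows": [{"dp": [0.2,0.92,0],"turn": [0,0,0],"fingers": 1},{"dp": [0.2,0.92,0],"turn": [0,0,0],"fingers": 1},{"dp": [0.2,0.92,0],"turn": [0,0,0],"fingers": 1},{"dp": [0.2,0.92,0],"turn": [0,0,0],"fingers": 1},{"dp": [0.2,0.92,0],"turn": [0,0,0],"fingers": 1}]}}

```text
clock: 18.75
eef_pos: [511.2, 284.7, 235.8]
tcp_rot: [3.141, 0.001, -3.107]
contact_force: [0.5, 0.3, -0.0]
opening: 0.169
grasp_force: 25.8
```

Emit:
{"api": "play_rows", "payload": {"rows": [{"dp": [0.2,0.92,0],"turn": [0,0,0],"fingers": 1},{"dp": [0.2,0.92,0],"turn": [0,0,0],"fingers": 1},{"dp": [0.2,0.92,0],"turn": [0,0,0],"fingers": 1},{"dp": [0.1,0.46,0],"turn": [0,0,0],"fingers": 1},{"dp": [0,0,0],"turn": [0,0,0],"fingers": 1}]}}

```text
clock: 19.17
eef_pos: [478.2, 414.6, 235.6]
tcp_rot: [3.14, 0.0, -3.103]
contact_force: [0.2, -0.7, 0.1]
opening: 0.173
grasp_force: 25.8
```

Emit:
{"api": "play_rows", "payload": {"rows": [{"dp": [0,0,0.6],"turn": [0,0,0],"fingers": 1},{"dp": [0,0,0.9],"turn": [0,0,0],"fingers": 1},{"dp": [0,0,0.8],"turn": [0,0,0],"fingers": 1},{"dp": [0,0,0.6],"turn": [0,0,0],"fingers": 1},{"dp": [0,0,0],"turn": [0,0,0],"fingers": 1}]}}

```text
clock: 19.58
eef_pos: [477.2, 407.7, 114.4]
tcp_rot: [-3.136, -0.006, -3.107]
contact_force: [-1.3, -0.1, -0.8]
opening: 0.171
grasp_force: 25.8
```

Emit:
{"api": "play_rows", "payload": {"rows": [{"dp": [0,0,0],"turn": [0,0,0],"fingers": 1},{"dp": [0,0,0],"turn": [0,0,0],"fingers": 1}]}}

```text
clock: 19.75
eef_pos: [480.7, 411.0, 120.8]
tcp_rot: [3.14, 0.002, -3.107]
contact_force: [0.2, 0.1, 1.6]
opening: 0.173
grasp_force: 25.8
```

Run:
```python
from h import *
d=grab('wrist');p=d['pixels'][:,:,::-1]
cv2.imwrite('pics/w8.png',p)
s=r.sense();print(s['eef_pos'],s['tcp_rot'],s['opening'],s['contact_force'])
```

```text
[480.95089943 411.35489953 121.25194101] [ 3.13969848e+00  2.51475771e-03 -3.10720557e+00] 0.16966319369848598 [ 1.70190229 -0.75542549  0.10401388]
```

View pics/w8.png

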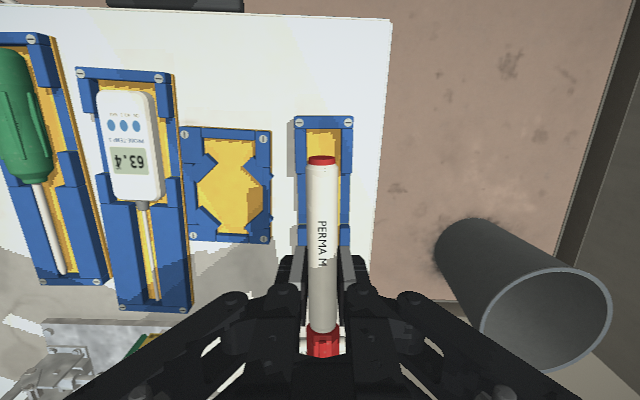

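Run:
```python
from h import *
d=load('wrist')
print(ray(d,[[294,118],[354,118],[324,118]],18).round(1),ray(d,[[322,159]],127).round(1))
H,S,V=hsv(d)
for v in (135,145,152):
    m=((H>12)&(H<35)&(S>140))[v,290:360];u=np.nonzero(m)[0]+290;print(v,u.min(),u.max(),ray(d,[[u.min(),v],[u.max()+1,v]],18).round(1)[:,:2].tolist())
```

```text
[[411.8 387.8  18. ]
 [410.1 435.6  18. ]
 [411.  411.7  18. ]] [[424.9 410.4 127. ]]
135 307 340 [[424.8, 398.4], [423.7, 426.0]]
145 307 339 [[432.8, 398.6], [431.8, 425.7]]
152 307 340 [[438.5, 398.7], [437.5, 426.8]]
```

The pen (321,159 to 323,340) is over the marker nest (294–354). I'll shift 2.5 mm forward and lower.

Emit:
{"api": "play_rows", "payload": {"rows": [{"dp": [-0.06,0,0.7],"turn": [0,0,0],"fingers": 1},{"dp": [0,0,0.9],"turn": [0,0,0],"fingers": 1},{"dp": [0,0,0.6],"turn": [0,0,0],"fingers": 1},{"dp": [0,0,0.25],"turn": [0,0,0],"fingers": 1},{"dp": [0,0,0],"turn": [0,0,0],"fingers": 1}]}}

```text
clock: 20.22
eef_pos: [481.7, 410.4, 20.2]
tcp_rot: [-3.14, -0.001, -3.107]
contact_force: [-0.2, 0.0, 0.2]
opening: 0.171
grasp_force: 25.8
```

Emit:
{"api": "play_rows", "payload": {"rows": [{"dp": [0,0,0.15],"turn": [0,0,0],"fingers": 1},{"dp": [0,0,0.1],"turn": [0,0,0],"fingers": 1},{"dp": [0,0,0],"turn": [0,0,0],"fingers": 1},{"dp": [0,0,0],"turn": [0,0,0],"fingers": 1}]}}

```text
clock: 20.55
eef_pos: [482.6, 411.3, 12.0]
tcp_rot: [3.141, 0.001, -3.107]
contact_force: [-0.4, -0.7, -0.0]
opening: 0.169
grasp_force: 25.8
```

Emit:
{"api": "play_rows", "payload": {"rows": [{"dp": [0,0,0.03],"turn": [0,0,0],"fingers": 1},{"dp": [0,0,0.03],"turn": [0,0,0],"fingers": 1},{"dp": [0,0,0],"turn": [0,0,0],"fingers": 1}]}}

```text
clock: 20.8
eef_pos: [482.5, 411.2, 9.2]
tcp_rot: [3.141, 0.001, -3.107]
contact_force: [-0.5, 0.2, 3.5]
opening: 0.176
grasp_force: 26.3
```

Emit:
{"api": "play_rows", "payload": {"rows": [{"dp": [0,0,-0.02],"turn": [0,0,0],"fingers": 0.72},{"dp": [0,0,0],"turn": [0,0,0],"fingers": 0.6},{"dp": [0,0,0],"turn": [0,0,0],"fingers": 0.55},{"dp": [0,0,-0.3],"turn": [0,0,0],"fingers": 0.55},{"dp": [0,0,-0.8],"turn": [0,0,0],"fingers": 0.55}], "force": 40}}

```text
clock: 21.22
eef_pos: [479.7, 408.8, 50.3]
tcp_rot: [-3.137, -0.006, -3.107]
contact_force: [-0.1, -0.6, 0.2]
opening: 0.45
grasp_force: 0.0
```

Emit:
{"api": "play_rows", "payload": {"rows": [{"dp": [0,0,-1],"turn": [0,0,0],"fingers": 0.55},{"dp": [0,0,-1],"turn": [0,0,0],"fingers": 0.4},{"dp": [0,0,-1],"turn": [0,0,0],"fingers": 0.18},{"dp": [0,0,-1],"turn": [0,0,0.9],"fingers": 0.18},{"dp": [0,0,-0.7],"turn": [0,0,0.94],"fingers": 0.18}]}}

```text
clock: 21.63
eef_pos: [482.7, 411.3, 246.4]
tcp_rot: [3.138, 0.003, 2.98]
contact_force: [0.8, 1.8, -0.2]
opening: 0.817
grasp_force: 0.0
```

Emit:
{"api": "play_rows", "payload": {"rows": [{"dp": [0,0,0],"turn": [0,0,0.94],"fingers": 0.18},{"dp": [0,0,0],"turn": [0,0,0.94],"fingers": 0.18},{"dp": [0,0,0],"turn": [0,0,0.94],"fingers": 0.18},{"dp": [0,0,0],"turn": [0,0,0.94],"fingers": 0.18},{"dp": [0,0,0],"turn": [0,0,0.94],"fingers": 0.18}]}}

```text
clock: 22.05
eef_pos: [481.9, 410.7, 242.3]
tcp_rot: [3.141, 0.0, 2.487]
contact_force: [0.7, -0.4, 1.1]
opening: 0.821
grasp_force: 0.0
```

Emit:
{"api": "play_rows", "payload": {"rows": [{"dp": [0,0,0],"turn": [0,0,0.94],"fingers": 0.18},{"dp": [0,0,0],"turn": [0,0,0],"fingers": 0.18},{"dp": [0,0,0],"turn": [0,0,0],"fingers": 0.18}]}}

```text
clock: 22.3
eef_pos: [482.0, 410.8, 241.9]
tcp_rot: [3.141, 0.0, 2.396]
contact_force: [0.9, -0.5, 0.3]
opening: 0.816
grasp_force: 0.0
```

```bash
cat >> h.py <<'E'
from scipy.spatial.transform import Rotation as Ro
def units(x,y,z):
    s=r.sense();R=Ro.from_euler('xyz',s['tcp_rot']).as_matrix()
    u=R.T@(np.array([x,y,z])-s['eef_pos'])/40
    print('now',s['eef_pos'].round(1),'yaw',np.degrees(s['tcp_rot'][2]).round(2),'units',u.round(3),'norm',np.linalg.norm(u).round(2))
E
python3 - <<'E'
from h import *
units(640,-90,240)
E
```

```text
now [482.  410.8 241.9] yaw 137.28 units [-11.395  -6.518   0.047] norm 13.13
```

Emit:
{"api": "play_rows", "payload": {"rows": [{"dp": [-0.41,-0.23,0],"turn": [0,0,0],"fingers": 0.18},{"dp": [-0.81,-0.465,0],"turn": [0,0,0],"fingers": 0.18},{"dp": [-0.81,-0.465,0],"turn": [0,0,0],"fingers": 0.18},{"dp": [-0.81,-0.465,0],"turn": [0,0,0],"fingers": 0.18},{"dp": [-0.81,-0.465,0],"turn": [0,0,0],"fingers": 0.18}]}}

```text
clock: 22.72
eef_pos: [532.2, 248.8, 241.7]
tcp_rot: [3.141, 0.0, 2.397]
contact_force: [0.9, 0.2, 0.6]
opening: 0.817
grasp_force: 0.0
```

Emit:
{"api": "play_rows", "payload": {"rows": [{"dp": [-0.81,-0.465,0],"turn": [0,0,0],"fingers": 0.18},{"dp": [-0.81,-0.465,0],"turn": [0,0,0],"fingers": 0.18},{"dp": [-0.81,-0.465,0],"turn": [0,0,0],"fingers": 0.18},{"dp": [-0.81,-0.465,0],"turn": [0,0,0],"fingers": 0.18},{"dp": [-0.81,-0.465,0],"turn": [0,0,0],"fingers": 0.18}]}}

```text
clock: 23.13
eef_pos: [587.8, 70.0, 241.8]
tcp_rot: [3.141, 0.0, 2.397]
contact_force: [1.0, 0.8, 0.1]
opening: 0.82
grasp_force: 0.0
```

Emit:
{"api": "play_rows", "payload": {"rows": [{"dp": [-0.81,-0.465,0],"turn": [0,0,0],"fingers": 0.18},{"dp": [-0.81,-0.465,0],"turn": [0,0,0],"fingers": 0.18},{"dp": [-0.81,-0.465,0],"turn": [0,0,0],"fingers": 0.18},{"dp": [-0.81,-0.465,0],"turn": [0,0,0],"fingers": 0.18},{"dp": [-0.41,-0.23,0.4],"turn": [0,0,0],"fingers": 0.18}]}}

```text
clock: 23.55
eef_pos: [640.2, -93.0, 228.5]
tcp_rot: [3.139, 0.006, 2.395]
contact_force: [0.6, 0.1, 1.0]
opening: 0.819
grasp_force: 0.0
```

Emit:
{"api": "play_rows", "payload": {"rows": [{"dp": [0,0,0.8],"turn": [0,0,0],"fingers": 0.18},{"dp": [0,0,0.8],"turn": [0,0,0],"fingers": 0.18},{"dp": [0,0,0],"turn": [0,0,0],"fingers": 0.18},{"dp": [0,0,0],"turn": [0,0,0],"fingers": 0.18},{"dp": [0,0,0],"turn": [0,0,0],"fingers": 0.18}]}}

```text
clock: 23.97
eef_pos: [638.4, -88.6, 163.0]
tcp_rot: [3.141, 0.001, 2.395]
contact_force: [0.2, -0.1, 0.1]
opening: 0.817
grasp_force: 0.0
```

Run:
```python
from h import *
d=grab('wrist','w9.png');units(646,-91,10)
```

```text
now [638.9 -88.6 163.6] yaw 137.2 units [-0.162  0.069  3.84 ] norm 3.84
```

View pics/w9.png

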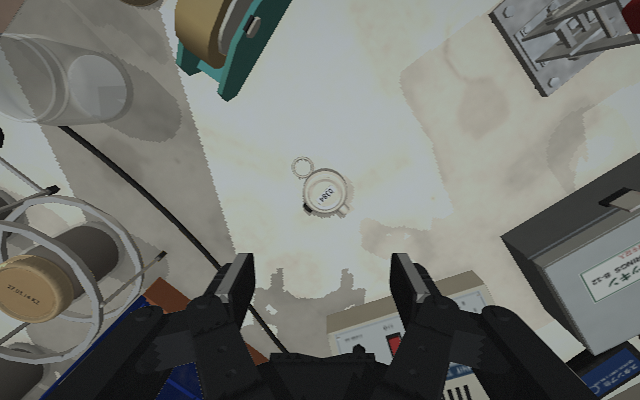

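The counter case is at (326,190), its ring at (303,167), button at (345,210) and knob at (308,209). Converting to positions.

Run:
```python
from h import *
d=load('wrist')
g=cv2.GaussianBlur(cv2.cvtColor(d['pixels'],cv2.COLOR_RGB2GRAY),(3,3),0)
c=cv2.HoughCircles(g[140:240,270:380],cv2.HOUGH_GRADIENT,1,20,param1=80,param2=12,minRadius=17,maxRadius=28);print(c[0][:3]+[270,140,0])
k=np.nonzero(g[195:220,295:316]<70);kn=(k[1].mean()+295,k[0].mean()+195);print('knob px',kn)
for n,uv,z in(('case',(326,190),20),('ring',(303,167),3),('button',(345,211),10),('knob',kn,10)):print(n,ray(d,uv,z).round(1)[0])
u=(c[0][0][:2]+[270,140]);print('hough',ray(d,u,20).round(1))
```

```text
[[324.5        190.5         22.89999962]]
knob px (np.float64(307.02941176470586), np.float64(207.76470588235293))
case [642.5 -84.6  20. ]
ring [611.8 -88.4   3. ]
button [675.5 -87.1  10. ]
knob [ 645.5 -114.3   10. ]
hough [[641.9 -86.   20. ]]
```

Emit:
{"api": "play_rows", "payload": {"rows": [{"dp": [-0.06,0.09,0.7],"turn": [0,0,0],"fingers": 0.18},{"dp": [0,0,0.9],"turn": [0,0,0],"fingers": 0.18},{"dp": [0,0,0.9],"turn": [0,0,0],"fingers": 0.18},{"dp": [0,0,0.6],"turn": [0,0,0],"fingers": 0.18},{"dp": [0,0,0.3],"turn": [0,0,0],"fingers": 0.18}]}}

```text
clock: 24.43
eef_pos: [641.4, -87.3, 24.1]
tcp_rot: [-3.141, -0.001, 2.394]
contact_force: [-0.4, 0.4, 0.7]
opening: 0.818
grasp_force: 0.0
```

Emit:
{"api": "play_rows", "payload": {"rows": [{"dp": [0,0,0.1],"turn": [0,0,0],"fingers": 0.18},{"dp": [0,0,0],"turn": [0,0,0],"fingers": 0.18},{"dp": [0,0,0],"turn": [0,0,0],"fingers": 0.18},{"dp": [0,0,0],"turn": [0,0,0],"fingers": 0.18}]}}

```text
clock: 24.77
eef_pos: [643.5, -87.9, 23.5]
tcp_rot: [3.14, 0.003, 2.393]
contact_force: [-0.4, 0.4, 0.7]
opening: 0.823
grasp_force: 0.0
```

Down 13.5 mm more, then close gently in stages.

Emit:
{"api": "play_rows", "payload": {"rows": [{"dp": [0,0,0.2],"turn": [0,0,0],"fingers": 0.18},{"dp": [0,0,0.14],"turn": [0,0,0],"fingers": 0.18},{"dp": [0,0,0],"turn": [0,0,0],"fingers": 0.3},{"dp": [0,0,0],"turn": [0,0,0],"fingers": 0.36},{"dp": [0,0,0],"turn": [0,0,0],"fingers": 0.4}]}}

```text
clock: 25.18
eef_pos: [641.7, -87.8, 7.6]
tcp_rot: [-3.141, -0.0, 2.393]
contact_force: [1.0, -0.5, -0.4]
opening: 0.604
grasp_force: 0.0
```

Emit:
{"api": "play_rows", "payload": {"rows": [{"dp": [0,0,0],"turn": [0,0,0],"fingers": 0.44},{"dp": [0,0,0],"turn": [0,0,0],"fingers": 0.48},{"dp": [0,0,0],"turn": [0,0,0],"fingers": 0.8},{"dp": [0,0,0],"turn": [0,0,0],"fingers": 0.8},{"dp": [0,0,0],"turn": [0,0,0],"fingers": 0.8}]}}

```text
clock: 25.6
eef_pos: [642.0, -87.8, 8.1]
tcp_rot: [3.141, 0.0, 2.393]
contact_force: [-2.2, -0.2, 6.8]
opening: 0.511
grasp_force: 40.3
```

Emit:
{"api": "play_rows", "payload": {"rows": [{"dp": [0,0,0],"turn": [0,0,0],"fingers": 0.44},{"dp": [0,0,-0.06],"turn": [0,0,0],"fingers": 0.44},{"dp": [0,0,0],"turn": [0,0,0],"fingers": 0.44},{"dp": [0,0,0],"turn": [0,0,0],"fingers": 0.48},{"dp": [0,0,0],"turn": [0,0,0],"fingers": 0.8}]}}

```text
clock: 26.02
eef_pos: [642.0, -87.8, 10.6]
tcp_rot: [3.141, 0.0, 2.393]
contact_force: [-1.8, -0.0, 6.8]
opening: 0.509
grasp_force: 39.7
```

Emit:
{"api": "play_rows", "payload": {"rows": [{"dp": [0,0,0],"turn": [0,0,0],"fingers": 0.8},{"dp": [0,0,0],"turn": [0,0,0],"fingers": 0.8},{"dp": [0,0,0],"turn": [0,0,0],"fingers": 0.8}]}}

```text
clock: 26.27
eef_pos: [642.0, -87.8, 10.6]
tcp_rot: [3.141, 0.0, 2.393]
contact_force: [-1.1, -1.4, 6.3]
opening: 0.511
grasp_force: 39.7
```

Emit:
{"api": "play_rows", "payload": {"rows": [{"dp": [0,0,-0.3],"turn": [0,0,0],"fingers": 0.8},{"dp": [0,0,-0.8],"turn": [0,0,0],"fingers": 0.8},{"dp": [0,0,-1],"turn": [0,0,0],"fingers": 0.8},{"dp": [0,0,-1],"turn": [0,0,0],"fingers": 0.8},{"dp": [0,0,-1],"turn": [0,0,0],"fingers": 0.8}]}}

```text
clock: 26.68
eef_pos: [641.3, -87.7, 176.2]
tcp_rot: [-3.141, -0.0, 2.393]
contact_force: [0.2, -0.5, -0.3]
opening: 0.507
grasp_force: 40.9
```

Emit:
{"api": "play_rows", "payload": {"rows": [{"dp": [0,0,-1],"turn": [0,0,0],"fingers": 0.8},{"dp": [0,0,-0.6],"turn": [0,0,0],"fingers": 0.8},{"dp": [0,0,0],"turn": [0,0,0],"fingers": 0.8},{"dp": [0,0,0],"turn": [0,0,0],"fingers": 0.8},{"dp": [0,0,0],"turn": [0,0,0],"fingers": 0.8}]}}

```text
clock: 27.1
eef_pos: [641.1, -87.7, 237.5]
tcp_rot: [-3.141, -0.001, 2.393]
contact_force: [0.1, 0.5, -0.2]
opening: 0.51
grasp_force: 40.9
```

Run:
```python
from h import *
d=grab('wrist','w10.png');units(473,329,236)
s=r.sense();t=s['eef_pos'];z=t[2]-9.5+20
o=ray(d,(322,250),z)
P=d['pose'];Pi=np.linalg.inv(P)
def px(p): q=Pi[:3,:3]@p+Pi[:3,3];return d['fx']*q[0]/q[2]+d['cx'],d['fy']*q[1]/q[2]+d['cy'],q[2]
u,v,dep=px(np.array([t[0],t[1],z]));print('TCP proj',u,v,'exp radius',d['fx']*23/dep)
g=cv2.GaussianBlur(cv2.cvtColor(d['pixels'],cv2.COLOR_RGB2GRAY),(3,3),0)
a,b=int(u)-90,int(v)-90
rr=d['fx']*23/dep
c=cv2.HoughCircles(g[b:b+180,a:a+180],cv2.HOUGH_GRADIENT,1,10,param1=80,param2=12,minRadius=int(rr*.85),maxRadius=int(rr*1.15));
for q in c[0][:3]: print(q+[a,b,0],ray(d,q[:2]+[a,b],z)[0].round(1)-t.round(1))
```

```text
now [640.8 -87.6 236.7] yaw 137.11 units [10.163  4.776  0.031] norm 11.23
TCP proj 318.60638786360266 270.0957196191233 exp radius 44.91201875012673
[321.5        263.5         42.70000076] [-1.8  3.7 10.5]
[321.5 276.5  46. ] [ 3.8 -1.5 10.5]
[331.5        292.5         48.20000076] [14.4 -4.2 10.5]
```

Run:
```python
from h import *
d=load('wrist');g=cv2.cvtColor(d['pixels'],cv2.COLOR_RGB2GRAY)
s=np.array
for v in range(196,330,4): print(v,g[v,250:400:5].tolist())
```

```text
196 [192, 192, 191, 191, 191, 192, 193, 193, 193, 192, 190, 189, 190, 190, 192, 192, 194, 193, 193, 193, 193, 193, 192, 193, 194, 192, 192, 178, 185, 176]
200 [192, 191, 192, 192, 191, 146, 122, 184, 194, 192, 192, 188, 188, 190, 192, 193, 192, 194, 194, 194, 192, 194, 192, 192, 192, 191, 190, 189, 188, 189]
204 [191, 191, 191, 173, 194, 123, 154, 181, 144, 194, 192, 192, 192, 193, 193, 193, 193, 193, 193, 192, 193, 192, 193, 191, 189, 190, 188, 190, 188, 190]
208 [192, 189, 191, 192, 193, 190, 192, 193, 139, 119, 194, 192, 193, 193, 193, 193, 193, 193, 193, 193, 193, 193, 191, 191, 187, 189, 192, 192, 176, 170]
212 [192, 189, 135, 153, 192, 190, 191, 192, 193, 186, 194, 193, 192, 194, 192, 193, 193, 194, 193, 193, 192, 193, 192, 188, 191, 193, 192, 192, 192, 176]
216 [190, 189, 161, 193, 189, 191, 190, 192, 193, 163, 166, 191, 194, 193, 192, 193, 194, 192, 193, 192, 192, 192, 191, 188, 192, 193, 193, 193, 185, 179]
220 [187, 188, 164, 194, 188, 191, 193, 193, 192, 157, 154, 193, 193, 197, 199, 198, 196, 192, 193, 193, 192, 193, 190, 189, 192, 193, 192, 193, 184, 179]
224 [187, 186, 
[... 3206 characters left out ...]
, 29, 28, 22, 23, 109, 139, 141, 21, 132, 139, 139, 142, 142, 141, 141, 162, 159, 165, 163, 136, 164, 163, 162, 7, 27, 19, 32, 29, 29]
316 [24, 25, 24, 22, 27, 120, 167, 136, 40, 102, 138, 141, 142, 144, 142, 140, 151, 160, 163, 164, 167, 42, 164, 163, 128, 25, 20, 26, 22, 30]
320 [24, 27, 33, 29, 23, 56, 132, 139, 135, 21, 134, 137, 139, 140, 140, 137, 137, 161, 158, 163, 106, 67, 128, 162, 170, 28, 32, 31, 26, 24]
324 [31, 31, 31, 30, 26, 57, 54, 132, 136, 138, 18, 133, 138, 138, 140, 141, 169, 160, 148, 164, 156, 66, 112, 163, 163, 27, 28, 32, 29, 30]
328 [30, 30, 30, 33, 27, 58, 58, 64, 133, 123, 104, 7, 133, 137, 140, 141, 168, 160, 155, 162, 145, 160, 163, 162, 150, 27, 30, 27, 31, 28]
```

Run:
```python
from h import *
d=load('wrist');t=r.sense()['eef_pos'];b=t[2]-10.6
c=ray(d,(322,267.5),b+20)[0];q=ray(d,(279,217.5),b+3)[0]
print(c-t,q-c,np.degrees(np.arctan2(*(q-c)[1::-1]))%360-183.5)
s=r.sense();yaw=np.degrees(s['tcp_rot'][2])
H,S,V=hsv(d)
```

```text
[0.5485443  1.85952478 9.4       ] [-31.40837148  -3.01811946 -17.        ] 1.9888608825750111
```

Emit:
{"api": "play_rows", "payload": {"rows": [{"dp": [0,0,0],"turn": [0,0,0.53],"fingers": 0.8},{"dp": [0.43,0.18,0],"turn": [0,0,0],"fingers": 0.8},{"dp": [0.86,0.36,0],"turn": [0,0,0],"fingers": 0.8},{"dp": [0.86,0.36,0],"turn": [0,0,0],"fingers": 0.8},{"dp": [0.86,0.36,0],"turn": [0,0,0],"fingers": 0.8}]}}

```text
clock: 27.57
eef_pos: [592.9, 34.7, 235.9]
tcp_rot: [-3.139, -0.002, 2.336]
contact_force: [0.4, 1.0, -0.4]
opening: 0.509
grasp_force: 40.9
```

Emit:
{"api": "play_rows", "payload": {"rows": [{"dp": [0.86,0.36,0],"turn": [0,0,0],"fingers": 0.8},{"dp": [0.86,0.36,0],"turn": [0,0,0],"fingers": 0.8},{"dp": [0.86,0.36,0],"turn": [0,0,0],"fingers": 0.8},{"dp": [0.86,0.36,0],"turn": [0,0,0],"fingers": 0.8},{"dp": [0.86,0.36,0],"turn": [0,0,0],"fingers": 0.8}]}}

```text
clock: 27.98
eef_pos: [525.2, 208.9, 236.3]
tcp_rot: [-3.139, -0.001, 2.337]
contact_force: [0.3, -0.3, -0.8]
opening: 0.507
grasp_force: 40.9
```

Emit:
{"api": "play_rows", "payload": {"rows": [{"dp": [0.86,0.36,0],"turn": [0,0,0],"fingers": 0.8},{"dp": [0.86,0.36,0],"turn": [0,0,0],"fingers": 0.8},{"dp": [0.86,0.36,0],"turn": [0,0,0],"fingers": 0.8},{"dp": [0.43,0.18,0],"turn": [0,0,0],"fingers": 0.8},{"dp": [0,0,0],"turn": [0,0,0],"fingers": 0.8}]}}

```text
clock: 28.4
eef_pos: [477.5, 332.4, 236.2]
tcp_rot: [-3.139, -0.002, 2.341]
contact_force: [-0.5, 0.4, -0.9]
opening: 0.508
grasp_force: 40.9
```

Emit:
{"api": "play_rows", "payload": {"rows": [{"dp": [0,0,0.6],"turn": [0,0,0],"fingers": 0.8},{"dp": [0,0,0.9],"turn": [0,0,0],"fingers": 0.8},{"dp": [0,0,0.9],"turn": [0,0,0],"fingers": 0.8},{"dp": [0,0,0.6],"turn": [0,0,0],"fingers": 0.8},{"dp": [0,0,0],"turn": [0,0,0],"fingers": 0.8}]}}

```text
clock: 28.82
eef_pos: [476.3, 326.1, 111.8]
tcp_rot: [-3.131, -0.002, 2.337]
contact_force: [-1.0, -1.1, -0.7]
opening: 0.51
grasp_force: 41.0
```

Emit:
{"api": "play_rows", "payload": {"rows": [{"dp": [0,0,0],"turn": [0,0,0],"fingers": 0.8},{"dp": [0,0,0],"turn": [0,0,0],"fingers": 0.8},{"dp": [0,0,0],"turn": [0,0,0],"fingers": 0.8}]}}

```text
clock: 29.07
eef_pos: [481.1, 329.9, 119.8]
tcp_rot: [3.139, 0.0, 2.337]
contact_force: [-0.0, -0.3, -0.8]
opening: 0.511
grasp_force: 41.0
```

Run:
```python
from h import *
d=grab('wrist','w11.png');units(479.3,330.3,18.6)
H,S,V=hsv(d);blue=(H>95)&(H<125)&(S>110); yel=(H>12)&(H<35)&(S>140)
Pi=np.linalg.inv(d['pose'])
def px(p): q=Pi[:3,:3]@p+Pi[:3,3];return (d['fx']*q[0]/q[2]+d['cx']).round(),(d['fy']*q[1]/q[2]+d['cy']).round()
c,s=np.cos(-.021),np.sin(-.021)
for a in((-51,37),(-51,-37),(51,37),(51,-37)):
    print('expected corner px',px(np.array([472.5+c*a[0]-s*a[1],331+s*a[0]+c*a[1],16])))
m=(blue|yel).astype(np.uint8);n,l,st,_=cv2.connectedComponentsWithStats(m)
for i in range(1,n):
    if st[i,4]>300: print(st[i].tolist())
```

```text
now [481.  329.9 119.9] yaw 133.92 units [ 0.039 -0.032  2.532] norm 2.53
expected corner px (np.float64(301.0), np.float64(120.0))
expected corner px (np.float64(241.0), np.float64(183.0))
expected corner px (np.float64(384.0), np.float64(206.0))
expected corner px (np.float64(325.0), np.float64(258.0))
[307, 42, 183, 181, 7757]
[243, 124, 139, 110, 7098]
[152, 156, 111, 127, 2919]
[264, 204, 31, 30, 624]
[83, 208, 154, 96, 3603]
[268, 291, 104, 63, 3434]
```

Emit:
{"api": "play_rows", "payload": {"rows": [{"dp": [0.02,0,0.7],"turn": [0,0,0],"fingers": 0.8},{"dp": [0,0,0.8],"turn": [0,0,0],"fingers": 0.8},{"dp": [0,0,0.5],"turn": [0,0,0],"fingers": 0.8},{"dp": [0,0,0.2],"turn": [0,0,0],"fingers": 0.8},{"dp": [0,0,0],"turn": [0,0,0],"fingers": 0.8}]}}

```text
clock: 29.53
eef_pos: [478.9, 329.6, 29.4]
tcp_rot: [-3.14, -0.0, 2.338]
contact_force: [-0.6, -0.7, -0.6]
opening: 0.504
grasp_force: 41.0
```

Emit:
{"api": "play_rows", "payload": {"rows": [{"dp": [0,0,0.1],"turn": [0,0,0],"fingers": 0.8},{"dp": [0,0,0.05],"turn": [0,0,0],"fingers": 0.8},{"dp": [0,0,0],"turn": [0,0,0],"fingers": 0.8},{"dp": [0,0,0],"turn": [0,0,0],"fingers": 0.8}]}}

```text
clock: 29.87
eef_pos: [480.0, 330.5, 25.2]
tcp_rot: [3.14, 0.0, 2.338]
contact_force: [0.3, 0.5, -0.4]
opening: 0.513
grasp_force: 41.0
```

Emit:
{"api": "play_rows", "payload": {"rows": [{"dp": [0,0,0.06],"turn": [0,0,0],"fingers": 0.8},{"dp": [0,0,0.06],"turn": [0,0,0],"fingers": 0.8},{"dp": [0,0,0],"turn": [0,0,0],"fingers": 0.8},{"dp": [0,0,0],"turn": [0,0,0],"fingers": 0.8}]}}

```text
clock: 30.2
eef_pos: [479.5, 330.3, 19.3]
tcp_rot: [3.141, -0.0, 2.337]
contact_force: [0.7, 2.3, -0.3]
opening: 0.509
grasp_force: 41.0
```

Emit:
{"api": "play_rows", "payload": {"rows": [{"dp": [0,0,0.02],"turn": [0,0,0],"fingers": 0.8},{"dp": [0,0,0.01],"turn": [0,0,0],"fingers": 0.8},{"dp": [0,0,0],"turn": [0,0,0],"fingers": 0.8}]}}

```text
clock: 30.45
eef_pos: [479.5, 330.3, 18.7]
tcp_rot: [3.141, -0.0, 2.337]
contact_force: [-0.2, 2.0, 5.7]
opening: 0.506
grasp_force: 41.7
```

Emit:
{"api": "play_rows", "payload": {"rows": [{"dp": [0,0,0],"turn": [0,0,0],"fingers": 0.45},{"dp": [0,0,0],"turn": [0,0,0],"fingers": 0.38},{"dp": [0,0,0],"turn": [0,0,0],"fingers": 0.35},{"dp": [0,0,-0.3],"turn": [0,0,0],"fingers": 0.35},{"dp": [0,0,-0.8],"turn": [0,0,0],"fingers": 0.35}]}}

```text
clock: 30.87
eef_pos: [476.8, 328.1, 59.4]
tcp_rot: [-3.134, -0.001, 2.337]
contact_force: [-1.4, -0.1, 0.4]
opening: 0.65
grasp_force: 0.0
```

Emit:
{"api": "play_rows", "payload": {"rows": [{"dp": [0,0,-1],"turn": [0,0,0],"fingers": 0.35},{"dp": [0,0,-1],"turn": [0,0,0],"fingers": 0.35},{"dp": [0,0,-1],"turn": [0,0,0],"fingers": 0.35},{"dp": [0,0,-1],"turn": [0,0,0],"fingers": 0.35},{"dp": [0,0,-0.5],"turn": [0,0,0],"fingers": 0.35}]}}

```text
clock: 31.28
eef_pos: [480.6, 330.8, 248.3]
tcp_rot: [3.135, 0.001, 2.337]
contact_force: [1.0, 1.7, 0.4]
opening: 0.647
grasp_force: 0.0
```

Emit:
{"api": "play_rows", "payload": {"rows": [{"dp": [0,0,0],"turn": [0,0,0],"fingers": 0.35},{"dp": [0,0,0],"turn": [0,0,0],"fingers": 0.35},{"dp": [0,0,0],"turn": [0,0,0],"fingers": 0.35},{"dp": [0,0,0],"turn": [0,0,0],"fingers": 0.35}]}}

```text
clock: 31.62
eef_pos: [478.5, 329.4, 240.6]
tcp_rot: [-3.139, -0.0, 2.338]
contact_force: [-0.9, -0.2, 0.2]
opening: 0.65
grasp_force: 0.0
```

Run:
```python
from h import *
d=grab('wrist');p=d['pixels'][:,:,::-1]
w=cv2.resize(p[30:300,160:520],None,fx=2.2,fy=2.2,interpolation=cv2.INTER_CUBIC);cv2.imwrite('pics/fin.png',w);print(w.shape,r.sense()['eef_pos'])
```

```text
(594, 792, 3) [478.52105767 329.42173843 240.50508127]
```

View pics/fin.png

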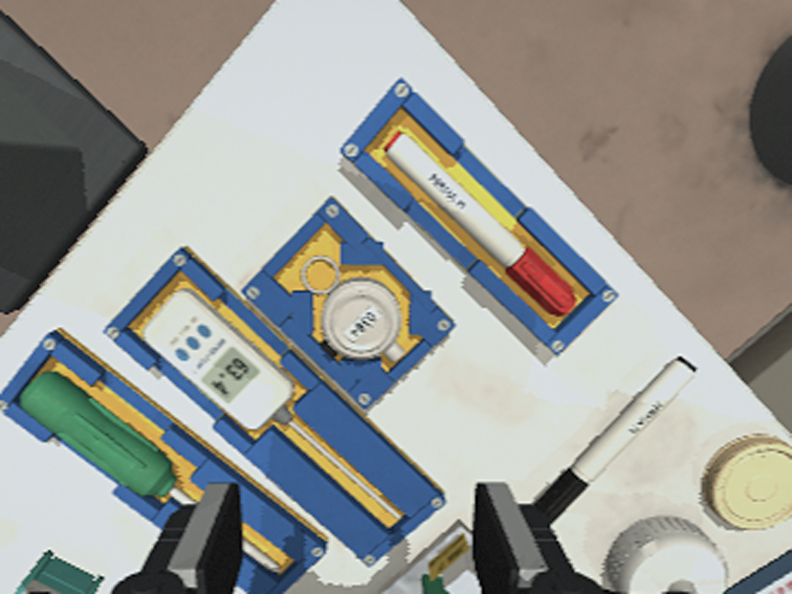

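The final view shows all four tools in their cut-outs and the black marker untouched. I'll check the counter's centring numerically.

Run:
```python
from h import *
d=load('wrist')
f=lambda x,y:(160+x/2.2,30+y/2.2)
print('case',ray(d,f(362,318),28),'nest corners',ray(d,[f(333,198),f(247,292),f(452,326),f(362,408)],16).round(1),ray(d,[f(333,198),f(247,292),f(452,326),f(362,408)],16).mean(0))
print('ring',ray(d,f(320,274),11),'button',ray(d,f(397,356),18),'knob',ray(d,f(325,348),18))
```

```text
case [[481.29406285 332.41226522  28.        ]] nest corners [[425.4 367.3  16. ]
 [425.7 295.8  16. ]
 [523.9 363.3  16. ]
 [521.8 290.9  16. ]] [474.19958352 329.33579986  16.        ]
ring [[448.88205957 331.43084977  11.        ]] button [[513.3634829  328.83099947  18.        ]] knob [[479.86785225 303.10764967  18.        ]]
```

```bash
python3 -c "
from rig import r
print(r.sign_off())"
```

```text
the job is handed in; nothing more can be done
None
```

The screwdriver, thermometer, red marker and tally counter are each seated in their own nests the right way round, the black marker is untouched, and the job was handed in at about 32 s.

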